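# Inspect castings for a missing boss, load the wash bay and shut it

## Robot

A 6-joint arm with a two-finger parallel gripper is mounted at the origin on the work surface. World frame = base frame: x ahead of the robot, y to its left, z up, the work surface at z = 0. Lengths are in m, angles in degrees, forces in N, time in s.
With the tool pointing down it reaches from about 0.3 to 0.75 m from the base axis. Payload 8.5 kg.
Tool frame: the origin (TCP) lies midway between the tips of the shut fingers; the grasp point (between the pads) lies env.tcp_to_grasp behind it (env.tcp_to_grasp is the distance from the TCP to the grasp point, in m); z points along the fingers, y is the line along which they close (so a half turn about z gives the same grasp; the last joint's range is limited). The gripper opens to 85 mm and grips with 20 to 120 N. Pads are 22 mm wide; open, the fingers measure 114 mm over their backs; the gripper's body (76 mm by 85 mm) begins 54 mm behind the grasp point. The pads swing forward as they close: fully open they stand 13 mm farther back than shut.
Start: joints at [-79.773, 21.807, 74.336, -0, 83.858, -12.336], TCP at [0.211, -0.508, 0.231] pointing down, gripper open.
Joint ranges: [-178.18, 178.18], [-50.72, 133.34], [12.68, 142.11], [-81.47, 261.47], [9.98, 163.14], [-165.26, 165.26]. Speed limits (degrees/s): [136.94, 136.94, 180, 180, 180, 180].

## Interface

Orientations are given as a 3x3 rotation matrix whose columns are the frame's x, y, z axes.
In Python, from rig import observe, optics, job, env gives the robot as it stands. The module is installed in compiled form; this text tells all that it offers.
- The arm moves only by the shell command python3 -m jog 'ROWS' [FORCE]. ROWS is JSON, a list of rows, each a list of 7 numbers: the turn, a rotation vector about the tool's x, y, z in rad, then the shift along the tool's x, y, z in m, then the opening in per cent of the stroke, from 0 (shut) to 100 (fully open). A call has 1 to 10 rows; each row shifts and turns the commanded pose from where the row before left it, along the tool's axes as they then stand; what a row does not reach is not made up. A row lasts 1/8 s, in which the tool goes at most 62.5 mm and 10.7 degrees, less where a joint would pass 70% of its speed; a pose out of reach is approached as far as the arm can. A call is refused whole if a number of a shift passes 0.0625 or a number of a turn 0.188, either way. A call with a gripper value outside its range is refused whole. The fingers move at their own pace and stop on an object; FORCE is the grip in N (left out, the last holds). Time passes only in rows, so rows that do not move let the fingers close. It gives the time, the measured TCP pose, the force, the opening and the grip force at its end, in the units of the state.
- observe(): the state, without advancing time (a new reading comes with each control period).
- optics.get_image(name): name is "scene" or "top" or "wrist"; returns a dict with "pixels" (384x512x3 uint8, red, green, blue), "mtx" (3x3 intrinsics, pixels), "rvec" (rotation vector, rad) and "tvec" (3), from world to camera coordinates, as OpenCV has them. Camera axes: x right, y down, z forward; pixel columns grow to the right and rows downward; lengths in m; the calibration is good to about 2 mm. A picture is of the moment at which its call begins. There is no depth.
- job.close_job(): hands the job in; it is judged then, once.
The state is a dict: "time_s": time; "q": joint angles; "qvel": joint speeds; "joint_efforts": joint torques, N m; "position": TCP position; "tool_rot": TCP orientation; "ft_force": force on the tool from outside, world axes, zero at the start; "wrist_torque": the same for the moment, N m; "grip_width": finger opening in m; "gripper_force": force on a finger pad.
Only numpy, scipy, OpenCV 4.12 (cv2) and the standard library are available. Lean on these libraries where they do the work, as an engineer would, in place of code of your own. Each camera call takes 0.05 s, during which the arm holds its last target. There are 200 camera calls.

## Task

Turn over every casting on the bench to inspect its underside: put those with the round boss in the middle into the blue wash bay and those without it into the red reject tray, all left lying flat with the open underside up. When every casting is sorted, push the bay's door shut, without slamming it, until it seats on its catch; leave the other things on the bench undisturbed.

Things in the scene. Friction and masses are not known exactly. Their poses are not given: they have to be found in the camera images.
- casting_1: an aluminium casting to inspect (3 or 4 of the four are present). Rectangular cover 96 mm long (own x), 52 wide (y), 40 high (z), 0.15 to 0.3 kg: flat closed outer face with a dark pattern, hollow and open underneath, walls 5 mm. Origin: centre of the open underside (rim plane); z points from there to the closed face: z up = face up, as it starts; z down = turned over. It stands safely on an end
- casting_2: a casting, same form as casting_1. Sound castings have a round boss, 26 mm diameter, in the middle of the hollow, its end 8 mm below the rim; faulty ones have none: only the bare inside of the closed face, 34 mm below the rim. All have four slim screw pillars in the corners. Any casting may be sound or faulty; it shows only from the underside
- casting_3: a casting, same form as casting_1 and casting_2; sound or faulty
- casting_4: a casting, same form as casting_1 and casting_2; sound or faulty
- wash_bay: open-topped blue wash bay with steel floor, fixed. Origin: on the bench under the middle of its inside; x from the door to the back wall, y to its left seen from the robot. Floor 6 mm above the bench; inside 150 mm in x (+-75), 248 mm in y (+-124), room for two castings side by side, long sides along x; side and back walls 5 mm thick, tops 90 mm above the bench; door at the -x side
- bay_door (a joint): angle of the bay's blue door, rad: 0 = shut, 1.65 to 1.95 at the start (limit 2.0). Upright leaf 250 wide, 10 thick, 20 to 112 mm above the bench; vertical hinge at the bay's +y front corner; opens towards the robot. Light friction, stays where left. A spring-roller catch under its free edge resists from 0.08 rad, is passed near 0.04 rad (5 to 8 N on the outer half), then holds it shut
- door_hinge (a point): point on the door's hinge axis, 66 mm above the bench, in the plane of the door's outer face (bay frame: x -88, y +128 mm). It turns with the door: its own -y runs along the leaf to the free edge (251 mm away), its own -x is the normal of the outer face, the one that faces the robot when shut
- reject_tray: shallow red tray for rejects, fixed, outside 170 x 220 mm (x, y), rim 22 mm above the bench, walls and floor 5 mm. Origin: on the bench under its centre. Holds two castings side by side, long sides along x.
- turn_mat: thin black square mat, 110 mm, flat on the bench (under 1 mm): a clear place for standing castings on end and turning them. Origin: its centre.
- green_cylinder: bystander: green gas cylinder, 72 mm diameter, 210 high, stands behind the tray; origin at its foot
- yellow_can: bystander: yellow can, 80 mm diameter, 120 high; origin at its foot
- jar: bystander: amber jar with black cap, 66 mm diameter, 100 high; origin at its foot
- tape_roll: bystander: yellow roll of tape lying flat, 84 mm diameter, 25 high; origin at its underside
- wrench: bystander: wrench, 180 mm long along own x, lying between robot and mat
- screwdriver: bystander: red screwdriver, 200 mm long along own x, lying between robot and castings

How it is judged:
By the outcome, as a careful person would: the job done as asked, in the order asked, and still so for the second after the job is handed in, with the robot touching nothing.
Of casting_1, casting_2, casting_3, casting_4 only 3 to 4 are there at a start; the rules pass over those that are not, and their reading is None.
At some moment in a run one of casting_1, casting_2, casting_3, casting_4 may be knocked a few centimetres aside while the robot is not near it.
It also fails if it takes over 210 s, if anything falls off the work surface, if the arm or the gripper's body presses on something with over 40 N, if the wrist force passes 120 N, or if a joint passes its speed limit or range.

## Working session

There is one attempt and no reset: what is moved stays moved. The work goes in short steps, Python scripts to look and compute and a shell command to move; the robot and the scene stay as the last step left them, time stands still between calls to the robot, and variables do not carry over. Pictures are saved under pics/ and viewed, at most 14 in all, crops included, and the job is handed in when it is done.

```bash
mkdir -p pics; ls
cat > h.py <<'E'
import numpy as np,cv2
from rig import observe,optics,job,env
def shot(n,f=None,crop=None,scale=1):
    d=optics.get_image(n); im=cv2.cvtColor(d["pixels"],cv2.COLOR_RGB2BGR)
    if f:
        o=im if crop is None else im[crop[1]:crop[3],crop[0]:crop[2]]
        cv2.imwrite("pics/"+f,cv2.resize(o,None,fx=scale,fy=scale))
    return d
def cam(d):
    R=cv2.Rodrigues(np.array(d["rvec"],float))[0]; return np.array(d["mtx"]),R,np.array(d["tvec"],float).ravel()
def w(d,u,v,z):
    K,R,t=cam(d); c=-R.T@t; r=R.T@np.linalg.solve(K,[u,v,1.]); return c+r*(z-c[2])/r[2]
def px(d,p):
    K,R,t=cam(d); q=K@(R@np.array(p)+t); return q[:2]/q[2]
E
python3 - <<'E'
from h import *
import pickle
for n in("top","scene"):
    d=shot(n,n+"0.png",scale=1.5); pickle.dump(d,open(n+".pkl","wb")); K,R,t=cam(d); print(n,-R.T@t,R[2])
s=observe(); print(s["time_s"],s["position"],s["tool_rot"],s["grip_width"],env.tcp_to_grasp)
E
```

```text
pics
top [ 0.41106584 -0.03928431  1.35691424] [ 0.10650721  0.00561761 -0.99429606]
scene [1.14840001 0.69869197 0.81870565] [-0.50525914 -0.61013874 -0.61028183]
0.1 [ 0.21100414 -0.5076324   0.23075101] [[ 9.23452482e-01  3.83712739e-01 -2.15896146e-04]
 [ 3.83712671e-01 -9.23451565e-01  1.33916771e-03]
 [ 3.14486075e-04 -1.31949983e-03 -9.99999080e-01]] 0.08512974448550949 0.0187
```

View pics/top0.png

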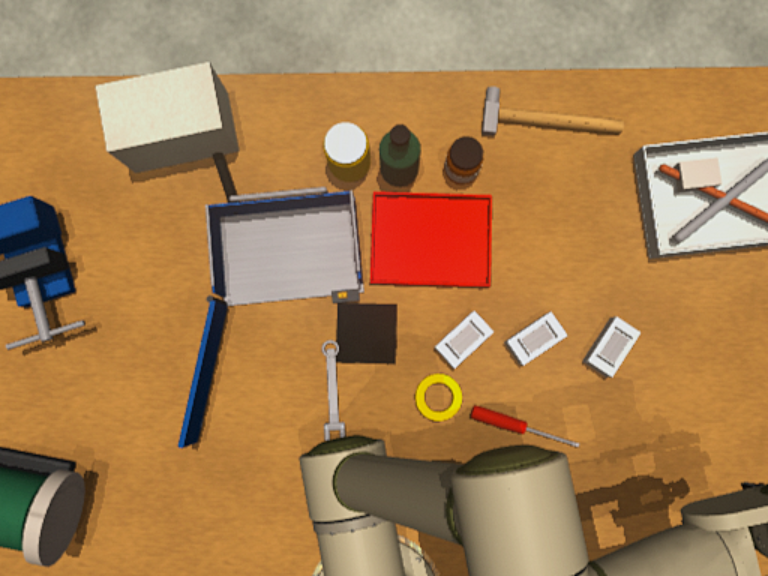

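View pics/scene0.png

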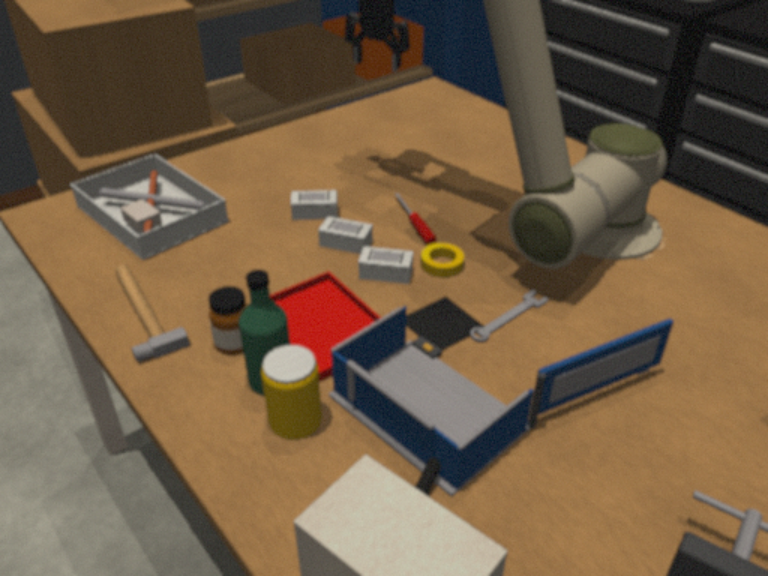

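Top view: three castings (centres near px (464,340), (537,338), (613,347) in the 1.5x picture). Mat is at (366,333), tray at (431,240), bay at (285,255), and the door is open with its free edge at (188,443). The scene view agrees.

```bash
cat >> h.py <<'E'
def castings(d,z=.04,thr=175):
    """white blobs of top view -> (x,y,yaw of long axis deg,len,wid) for face-up castings"""
    im=d["pixels"].astype(int); m=((im.min(2)>thr)&(im.max(2)-im.min(2)<40)).astype(np.uint8)
    m=cv2.morphologyEx(m,cv2.MORPH_CLOSE,np.ones((7,7)))
    out=[]
    for c in cv2.findContours(m,cv2.RETR_EXTERNAL,cv2.CHAIN_APPROX_NONE)[0]:
        if cv2.contourArea(c)<200: continue
        W=np.array([w(d,u,v,z)[:2] for u,v in c[:,0]])
        (x,y),(a,b),t=cv2.minAreaRect((W*1000).astype(np.float32))
        if a<b: a,b,t=b,a,t+90
        out.append((round(x/1000,4),round(y/1000,4),round((t+90)%180-90,1),round(a),round(b)))
    return out
E
python3 - <<'E'
from h import *
import pickle
d=pickle.load(open("top.pkl","rb"))
for c in castings(d): print(c)
g=lambda u,v,z: w(d,u/1.5,v/1.5,z)[:2].round(3)
print("mat",[g(*p,0) for p in((338,304),(396,305),(396,362),(336,361))])
print("tray",[g(*p,.022) for p in((373,193),(491,196),(491,286),(371,284))])
print("bay top",[g(*p,.09) for p in((208,206),(353,193),(362,290),(213,300))])
print("door hinge/free top",g(221,300,.112),g(188,446,.112), "out", g(181,444,.112),"wrench",g(330,348,0),g(334,432,0),"tape",g(439,397,.025))
print(px(d,(.3,-.45,.05)))
E
```

```text
(0.4435, -0.4271, -34.8, 94, 51)
(0.4598, -0.2911, -57.3, 95, 52)
(0.4599, -0.1611, -47.6, 95, 52)
(0.6113, 0.1488, -84.3, 246, 148)
(0.72, -0.6194, -84.4, 228, 203)
(0.8216, 0.0481, -0.8, 73, 72)
(0.8968, 0.3933, -78.5, 214, 128)
mat [array([0.528, 0.065]), array([ 0.525, -0.042]), array([ 0.42, -0.04]), array([0.424, 0.069])]
tray [array([ 0.731, -0.002]), array([ 0.722, -0.219]), array([ 0.556, -0.215]), array([0.562, 0.003])]
bay top [array([0.695, 0.285]), array([0.715, 0.031]), array([0.544, 0.017]), array([0.53 , 0.274])]
door hinge/free top [0.528 0.255] [0.285 0.307] out [0.288 0.319] wrench [0.447 0.08 ] [0.296 0.074] tape [ 0.357 -0.116]
[421.56620821 285.6345138 ]
```

```bash
cat >> h.py <<'E'
from scipy.optimize import fsolve
Rv=lambda r: cv2.Rodrigues(np.array(r,float))[0]
def Rt(yaw,t):
    a=np.radians(yaw); x=np.array([np.cos(a),np.sin(a),0]); z=np.array([0,0,-1.]); R=np.c_[x,np.cross(z,x),z]
    return R@Rv([0,np.radians(t),0])
def plan(g,yaw,t,n=None,start=None,back=0.0187):
    """constant body row, repeated n times, taking the grasp point to g with tool yaw, tilt t"""
    if start is None: s=observe(); p,R=np.array(s["position"]),np.array(s["tool_rot"])
    else: p,R=start
    R1=Rt(yaw,t); p1=np.array(g)+back*R1[:,2]
    r=cv2.Rodrigues(R.T@R1)[0].ravel()
    if n is None: n=int(np.ceil(max(np.degrees(np.linalg.norm(r))/10,np.linalg.norm(p1-p)/.055,1)))
    def end(sv,path=False):
        q,Q=p.copy(),R.copy(); P=[]
        for i in range(n): q=q+Q@sv; Q=Q@Rv(r/n); P.append(q)
        return P if path else q-p1
    sv=fsolve(end,R.T@(p1-p)/n)
    print("n",n,"row",(r/n).round(4).tolist(),sv.round(4).tolist(),"minz",round(min(x[2] for x in end(sv,True)),3))
    return p1,R1
def st():
    s=observe(); R=np.array(s["tool_rot"]); p=np.array(s["position"])
    print("t",round(s["time_s"],2),"q",np.round(s["q"],1).tolist(),"p",p.round(4).tolist(),"grasp",(p-.0187*R[:,2]).round(4).tolist(),"z",R[:,2].round(3).tolist(),"x",R[:,0].round(3).tolist(),"w",round(s["grip_width"],4),"gf",np.round(s["gripper_force"],1),"f",np.round(s["ft_force"],1).tolist())
E
python3 - <<'E'
from h import *
c=np.array([.4598,-.2911,.026]); R=Rt(-57.3,-35); a=plan(c-.09*R[:,2],-57.3,-35); plan(c,-57.3,-35,start=a)
E
```

```text
n 9 row [0.0471, -0.0563, 0.1497] [0.0311, -0.026, 0.0106] minz 0.084
n 2 row [0.0, 0.0, 0.0] [-0.0, -0.0, 0.045] minz 0.011
```

```bash
python3 -m jog '[[0.0471,-0.0563,0.1497,0.0311,-0.026,0.0106,100],[0.0471,-0.0563,0.1497,0.0311,-0.026,0.0106,100],[0.0471,-0.0563,0.1497,0.0311,-0.026,0.0106,100],[0.0471,-0.0563,0.1497,0.0311,-0.026,0.0106,100],[0.0471,-0.0563,0.1497,0.0311,-0.026,0.0106,100],[0.0471,-0.0563,0.1497,0.0311,-0.026,0.0106,100],[0.0471,-0.0563,0.1497,0.0311,-0.026,0.0106,100],[0.0471,-0.0563,0.1497,0.0311,-0.026,0.0106,100],[0.0471,-0.0563,0.1497,0.0311,-0.026,0.0106,100],[0,0,0,0,0,0,100]]' 50
python3 - <<'E'
from h import *
st(); c=np.array([.4598,-.2911,.026]); R=Rt(-57.3,-35); plan(c-.09*R[:,2],-57.3,-35)
d=shot("top"); print(castings(d)[:4])
E
```

```text
time_s: 1.35
position: [0.4821, -0.3249, 0.0813]
tool_rot: [[0.441, -0.841, -0.313], [-0.687, -0.541, 0.485], [-0.577, 0.001, -0.817]]
ft_force: [0.5, 0.4, 0.0]
grip_width: 0.085
gripper_force: 0.0
t 1.35 q [-48.0, 48.4, 57.5, 5.6, 108.9, 99.4] p [0.4821, -0.3249, 0.0813] grasp [0.4879, -0.334, 0.0965] z [-0.313, 0.485, -0.817] x [0.441, -0.687, -0.577] w 0.085 gf 0.0 f [0.5, 0.4, 0.0]
n 1 row [0.0013, 0.0045, 0.0] [-0.0015, 0.0005, -0.0028] minz 0.084
[(0.611, 0.1493, -83.8, 246, 149), (0.7201, -0.6192, -84.5, 228, 202), (0.8216, 0.0481, -0.8, 73, 72), (0.8967, 0.3934, -78.4, 214, 128)]
```

```bash
python3 -m jog '[[0.001,0.004,0,-0.0015,0.0005,0.029,100],[0,0,0,0,0,0.029,100],[0,0,0,0,0,0.029,100],[0,0,0,0,0,0,100],[0,0,0,0,0,0,0],[0,0,0,0,0,0,0],[0,0,0,0,0,0,0],[0,0,0,0,0,0,0]]' 60 | grep -v rot
python3 - <<'E'
from h import *
st(); a=plan([.46,-.291,.16],-57.3,-35); b=plan([.40,0.0,.14],0,55,start=a)
E
```

```text
time_s: 2.4
position: [0.4544, -0.2841, 0.0155]
ft_force: [0.7, -1.0, 7.2]
grip_width: 0.0512
gripper_force: 63.3
t 2.4 q [-47.5, 48.5, 70.2, 5.7, 95.4, 98.6] p [0.4544, -0.2841, 0.0155] grasp [0.4601, -0.293, 0.0309] z [-0.305, 0.478, -0.824] x [0.445, -0.693, -0.567] w 0.0512 gf 63.3 f [0.7, -1.0, 7.2]
n 3 row [-0.0004, -0.0027, 0.0001] [-0.025, -0.0004, -0.0351] minz 0.059
n 11 row [0.0174, 0.1297, -0.0987] [-0.0191, -0.0198, 0.0027] minz 0.129
```

```bash
python3 -m jog '[[0,0,0,-0.025,0,-0.035,0],[0,0,0,-0.025,0,-0.035,0],[0,0,0,-0.025,0,-0.035,0]]' | grep -v rot
python3 - <<'E'
from h import *
st(); b=plan([.45,0.01,.12],0,55)
E
```

```text
time_s: 2.78
position: [0.4527, -0.2818, 0.1448]
ft_force: [0.8, -0.1, -2.2]
grip_width: 0.0511
gripper_force: 63.0
t 2.77 q [-47.4, 39.8, 64.5, 6.0, 109.9, 100.2] p [0.4527, -0.2818, 0.1448] grasp [0.4584, -0.2907, 0.1602] z [-0.307, 0.479, -0.823] x [0.445, -0.692, -0.569] w 0.0511 gf 63.0 f [0.8, -0.1, -2.2]
n 11 row [0.0176, 0.1292, -0.0986] [-0.0153, -0.0226, 0.0055] minz 0.109
```

```bash
python3 -m jog '[[0.0176,0.1292,-0.0986,-0.0153,-0.0226,0.0055,0],[0.0176,0.1292,-0.0986,-0.0153,-0.0226,0.0055,0],[0.0176,0.1292,-0.0986,-0.0153,-0.0226,0.0055,0],[0.0176,0.1292,-0.0986,-0.0153,-0.0226,0.0055,0],[0.0176,0.1292,-0.0986,-0.0153,-0.0226,0.0055,0],[0.0176,0.1292,-0.0986,-0.0153,-0.0226,0.0055,0],[0.0176,0.1292,-0.0986,-0.0153,-0.0226,0.0055,0],[0.0176,0.1292,-0.0986,-0.0153,-0.0226,0.0055,0],[0.0176,0.1292,-0.0986,-0.0153,-0.0226,0.0055,0]]' >/dev/null;  python3 -m jog '[[0.0176,0.1292,-0.0986,-0.0153,-0.0226,0.0055,0],[0.0176,0.1292,-0.0986,-0.0153,-0.0226,0.0055,0],[0,0,0,0,0,0,0]]' | grep -v rot
python3 - <<'E'
from h import *
st(); b=plan([.45,0.01,.12],0,55,n=1)
E
```

```text
time_s: 4.28
position: [0.4825, -0.0192, 0.1334]
ft_force: [-0.5, 0.1, -0.8]
grip_width: 0.0512
gripper_force: 63.1
t 4.28 q [-28.9, 13.8, 124.0, 78.7, 23.0, 0.3] p [0.4825, -0.0192, 0.1334] grasp [0.4699, -0.0204, 0.1472] z [0.676, 0.065, -0.734] x [0.731, -0.185, 0.657] w 0.0512 gf 63.1 f [-0.5, 0.1, -0.8]
n 1 row [-0.0447, 0.2209, -0.1923] [-0.0338, -0.0229, 0.008] minz 0.109
```

```bash
cat > kin.py <<'E'
from h import *
from scipy.optimize import least_squares
D0=[([-79.773,21.807,74.336,0,83.858,-12.336],[.211,-.508,.231],[0,0,-1]),
([-48.0,48.4,57.5,5.6,108.9,99.4],[.4821,-.3249,.0813],[-.313,.485,-.817]),
([-47.5,48.5,70.2,5.7,95.4,98.6],[.4544,-.2841,.0155],[-.305,.478,-.824]),
([-47.4,39.8,64.5,6.0,109.9,100.2],[.4527,-.2818,.1448],[-.307,.479,-.823]),
([-28.9,13.8,124.0,78.7,23.0,.3],[.4825,-.0192,.1334],[.676,.065,-.734])]
Rx=lambda a:Rv([a,0,0]);Ry=lambda a:Rv([0,a,0]);Rz=lambda a:Rv([0,0,a])
def fk(q,P):
    a1,L1,L2,a3,d1,D=P; q=np.radians(q)
    R=Rz(q[0])@Ry(q[1]); p=Rz(q[0])@[a1,0,d1]+R@[0,0,L1]; R=R@Ry(q[2]); p=p+R@[a3,0,L2]
    R=R@Rz(q[3])@Ry(q[4]); p=p+R@[0,0,D]; return p,R@Rz(q[5])
f=lambda P: np.r_[[fk(q,P)[0]-p for q,p,z in D0]].ravel()
S=least_squares(f,[0,.4,.4,0,.3,.25]); P=S.x
LO=np.array([-178.18,-50.72,12.68,-81.47,9.98,-165.26]);HI=np.array([178.18,133.34,142.11,261.47,163.14,165.26])
# tool roll offset from first datum (tool_rot there)
R0=np.array([[.92345,.38371,0],[.38371,-.92345,0],[0,0,-1.]]); OFF=fk(D0[0][0],P)[1].T@R0
def ik(g,yaw,t,seeds=12,back=.0187):
    R1=Rt(yaw,t); p1=np.array(g)+back*R1[:,2]; best=[]
    rng=np.random.default_rng(0)
    for k in range(seeds):
        q0=[np.degrees(np.arctan2(g[1],g[0])),30,90,[0,80,-60,180][k%4],60,[90,0,-90][k%3]]
        e=lambda q:np.r_[(fk(q,P)[0]-p1)*10,cv2.Rodrigues((fk(q,P)[1]@OFF).T@R1)[0].ravel()]
        s=least_squares(e,q0,bounds=(LO,HI))
        if s.cost<1e-6 and not any(np.abs(s.x-b).max()<3 for b in best): best.append(s.x)
    return [b.round(0).astype(int).tolist() for b in best]
E
python3 - <<'E'
from kin import *
print(P.round(4),np.abs(S.fun).max()); print(OFF.round(3)); print([ (fk(q,P)[1][:,2]-z).round(3).tolist() for q,p,z in D0])
for yaw,x in ((0,.45),(0,.5)):
  for t in (-60,-45,-35,30,40,45,55): print("x",x,t,ik([x,.0,.08],yaw,t))
for t in (-60,-45,45,55): print("side",t,ik([.45,0,.08],90,t),ik([.45,0,.08],-90,t))
for t in (30,40,50): print("bay",t,ik([.6,.2,.06],0,t),ik([.6,.1,.06],0,t))
E
```

```text
[-0.2369  0.8373  0.5128  0.164   0.1933  0.4822] 0.11041463690934088
[[ 0. -1. -0.]
 [ 1.  0. -0.]
 [ 0. -0.  1.]]
[[-0.0, 0.0, 0.0], [0.001, -0.0, 0.0], [0.001, 0.0, 0.0], [-0.0, 0.0, 0.001], [0.001, -0.001, 0.001]]
x 0.45 -60 [[0, 55, 59, 0, 126, 90]]
x 0.45 -45 [[0, 47, 67, 0, 111, 90]]
x 0.45 -35 [[0, 41, 73, 0, 101, 90]]
x 0.45 30 []
x 0.45 40 [[0, 22, 132, 180, 15, -90]]
x 0.45 45 [[0, 26, 137, 180, 28, -90]]
x 0.45 55 []
x 0.5 -60 [[0, 58, 52, 0, 130, 90]]
x 0.5 -45 [[0, 50, 60, 0, 115, 90]]
x 0.5 -35 [[0, 44, 67, 0, 104, 90]]
x 0.5 30 [[0, 21, 119, 0, 11, 90]]
x 0.5 40 [[0, 23, 127, 180, 11, -90]]
x 0.5 45 [[0, 26, 132, 180, 23, -90]]
x 0.5 55 [[0, 37, 141, 180, 53, -90]]
side -60 [[42, 45, 90, -40, 93, 58]] [[-42, 45, 90, 40, 93, 122]]
side -45 [[36, 37, 93, -35, 82, 51]] [[-36, 37, 93, 35, 82, 129]]
side 45 [[-36, 37, 93, 35, 82, -51]] [[36, 37, 93, -35, 82, -129]]
side 55 [[-40, 42, 91, 39, 90, -56]] [[40, 42, 91, -39, 90, -124]]
bay 30 [[29, 28, 105, -36, 24, 149]] [[15, 27, 109, -26, 17, 129]]
bay 40 [] [[18, 28, 117, 252, 12, -147]]
bay 50 [[39, 34, 119, 244, 33, -122]] [[22, 33, 124, 215, 30, -107]]
```

```bash
cat > p.py <<'E'
s=open('kin.py').read()
s=s.replace("a1,L1,L2,a3,d1,D=P;","a1,L1,L2,a3,d1,D,b=P;").replace("p=p+R@[a3,0,L2]","p=p+R@[a3,b,L2]").replace(".3,.25])",".3,.25,.1])")
open('kin.py','w').write(s)
E
python3 p.py
python3 - <<'E'
from kin import *
print(P.round(4),np.abs(S.fun).max(),S.fun.round(3))
for yaw,x in ((0,.45),(0,.5)):
  for t in (-60,-45,30,45,55): print("x",x,t,ik([x,.0,.08],yaw,t))
for t in (-60,-45,0,45,60): print("side",t,ik([.45,0,.08],90,t),ik([.45,0,.08],-90,t))
for t in (0,20,30,40): print("bay",t,ik([.6,.2,.06],0,t),ik([.6,.1,.06],0,t))
E
```

```text
[0.0006 0.5356 0.351  0.1036 0.1315 0.257  0.1175] 0.00040377346782082685 [ 0. -0.  0.  0.  0.  0. -0. -0. -0.  0.  0. -0. -0. -0.  0.]
x 0.45 -60 [[-10, 50, 74, -10, 116, 80]]
x 0.45 -45 [[-11, 43, 79, -8, 102, 81]]
x 0.45 30 [[-21, 21, 124, 56, 12, 17]]
x 0.45 45 [[-25, 26, 134, 141, 28, -72]]
x 0.45 55 [[-27, 34, 141, 151, 51, -87]]
x 0.5 -60 [[-10, 53, 64, -10, 122, 80]]
x 0.5 -45 [[-10, 47, 70, -7, 108, 81]]
x 0.5 30 [[-18, 24, 116, 39, 14, 36]]
x 0.5 45 [[-21, 27, 126, 137, 22, -64]]
x 0.5 55 [[-23, 33, 132, 151, 41, -81]]
side -60 [[11, 40, 102, -63, 73, 51]] [[-38, 40, 102, 43, 86, 119]]
side -45 [[6, 34, 103, -52, 63, 40]] [[-35, 34, 103, 37, 76, 125]]
side 0 [[-15, 25, 104, 0, 51, -15]] [[-15, 25, 104, 0, 51, 165]]
side 45 [[-35, 34, 103, 37, 76, -55]] [[6, 34, 103, -52, 63, -140]]
side 60 [[-38, 40, 102, 43, 86, -61]] [[11, 40, 102, -63, 73, -129]]
bay 0 [[8, 40, 75, 0, 65, 98]] [[-2, 38, 79, 0, 63, 88]]
bay 20 [[9, 36, 89, -5, 36, 103]] [[-2, 34, 93, 1, 33, 87]]
bay 30 [[10, 35, 95, -14, 21, 111]] [[-2, 33, 100, 4, 17, 85]]
bay 40 [] []
```

Run:
```python
from kin import *
st(); b=plan([.455,-.01,.14],90,55); print(ik([.455,-.01,.14],90,55))
for y in (-57,123): print("B",y,[ik([.46,-.291,.03],y,t) for t in (-35,0,55)])
for y in (-48,132): print("C",y,[ik([.46,-.161,.03],y,t) for t in (-35,0,55)])
for y in (-35,145): print("A",y,[ik([.443,-.427,.03],y,t) for t in (-35,0,55)])
```

```text
t 4.28 q [-28.9, 13.8, 124.0, 78.7, 23.0, 0.3] p [0.4825, -0.0192, 0.1334] grasp [0.4699, -0.0204, 0.1472] z [0.676, 0.065, -0.734] x [0.731, -0.185, 0.657] w 0.0512 gf 63.1 f [-0.5, 0.1, -0.8]
n 10 row [0.1154, 0.003, -0.1199] [-0.0012, -0.004, 0.0] minz 0.129
[[-38, 32, 98, 40, 90, -53]]
B -57 [[[-47, 49, 70, 6, 96, 99]], [[-45, 36, 91, 0, 52, 102]], [[-38, 41, 122, 205, 39, -98]]]
B 123 [[], [[-45, 36, 91, 0, 52, -78]], [[-48, 57, 60, 8, 117, -81]]]
C -48 [[[-37, 44, 81, 7, 89, 99]], [[-33, 32, 101, 0, 47, 105]], [[-24, 42, 130, 207, 47, -95]]]
C 132 [[[-28, 32, 121, 243, 13, 45]], [[-33, 32, 101, 0, 47, -75]], [[-38, 53, 72, 9, 109, -81]]]
A -35 [[[-51, 55, 53, -10, 105, 74]], [[-55, 41, 79, 0, 60, 70]], [[-64, 42, 114, 137, 35, -70]]]
A 145 [[], [[-55, 41, 79, 0, 60, -110]], [[-50, 65, 39, -16, 128, -109]]]
```

```bash
python3 -m jog '[[0.1154,0.003,-0.1199,-0.0012,-0.004,0,0],[0.1154,0.003,-0.1199,-0.0012,-0.004,0,0],[0.1154,0.003,-0.1199,-0.0012,-0.004,0,0],[0.1154,0.003,-0.1199,-0.0012,-0.004,0,0],[0.1154,0.003,-0.1199,-0.0012,-0.004,0,0],[0.1154,0.003,-0.1199,-0.0012,-0.004,0,0],[0.1154,0.003,-0.1199,-0.0012,-0.004,0,0],[0.1154,0.003,-0.1199,-0.0012,-0.004,0,0],[0.1154,0.003,-0.1199,-0.0012,-0.004,0,0],[0.1154,0.003,-0.1199,-0.0012,-0.004,0,0]]' >/dev/null
python3 - <<'E'
from h import *
st(); a=plan([.455,-.01,.12],90,55); plan([.455,-.01,.049],90,55,start=a)
E
```

```text
t 5.53 q [-38.0, 32.3, 98.2, 39.7, 90.5, -53.0] p [0.4544, 0.003, 0.1291] grasp [0.4546, -0.0122, 0.1399] z [-0.007, 0.815, -0.579] x [0.002, 0.579, 0.815] w 0.0511 gf 63.2 f [-0.1, 0.5, -2.2]
n 1 row [-0.0067, 0.0072, -0.0019] [-0.0148, 0.0007, 0.0133] minz 0.109
n 2 row [0.0, 0.0, 0.0] [-0.0291, 0.0, 0.0204] minz 0.038
```

```bash
python3 -m jog '[[-0.007,0.008,-0.002,-0.015,0.001,0.013,0],[0,0,0,-0.029,0,0.0204,0],[0,0,0,-0.026,0,0.0185,0],[0,0,0,0,0,0,0]]' | grep -v rot
python3 - <<'E'
from h import *
st(); shot("scene","s1.png",crop=(190,100,450,300),scale=3)
E
```

```text
time_s: 6.02
position: [0.456, 0.0068, 0.0414]
ft_force: [0.8, -0.3, -1.1]
grip_width: 0.0508
gripper_force: 63.4
t 6.03 q [-37.9, 41.8, 101.5, 41.2, 81.0, -61.3] p [0.456, 0.0068, 0.0414] grasp [0.4559, -0.0086, 0.052] z [0.003, 0.822, -0.57] x [0.003, 0.57, 0.822] w 0.0508 gf 63.4 f [0.8, -0.3, -1.1]
```

View pics/s1.png

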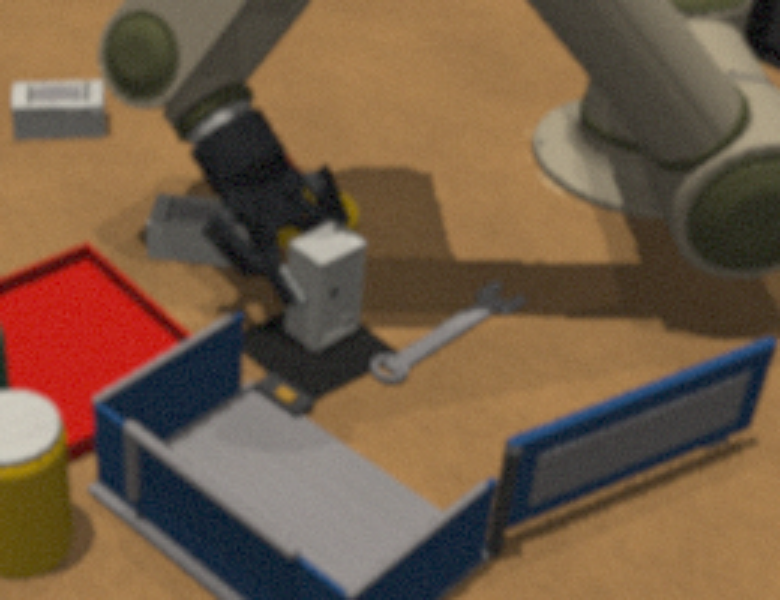

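The casting stands upright over the mat (px 325,285) with its open side towards +y. The other two castings are at (55,108) and (190,228). I'll seat it and release.

```bash
python3 -m jog '[[0,0,0,-0.0016,0,0.0011,0],[0,0,0,-0.0016,0,0.0011,0],[0,0,0,0,0,0,0]]' | grep -v rot
python3 - <<'E'
from h import *
st()
E
```

```text
time_s: 6.45
position: [0.4566, 0.0078, 0.039]
ft_force: [-0.4, 1.3, -1.7]
grip_width: 0.0507
gripper_force: 63.4
t 6.45 q [-37.8, 42.0, 101.7, 41.6, 80.6, -62.0] p [0.4566, 0.0078, 0.039] grasp [0.4564, -0.0076, 0.0497] z [0.007, 0.823, -0.568] x [-0.003, 0.568, 0.823] w 0.0507 gf 63.4 f [-0.4, 1.3, -1.7]
```

```bash
for i in 1 2 3; do python3 -m jog '[[0,0,0,-0.0016,0,0.0011,0],[0,0,0,0,0,0,0]]' | egrep 'posi|ft'; done
```

```text
position: [0.4567, 0.0078, 0.0385]
ft_force: [-2.9, -5.5, 15.7]
position: [0.4567, 0.0078, 0.0384]
ft_force: [-4.2, -12.1, 36.1]
position: [0.457, 0.0078, 0.0381]
ft_force: [-5.4, -14.9, 52.3]
```

```bash
python3 -m jog '[[0,0,0,0.0038,0,-0.0027,0],[0,0,0,0,0,0,0]]' | egrep 'posi|ft'; python3 -m jog '[[0,0,0,0,0,0,100],[0,0,0,0,0,0,100],[0,0,0,0,0,0,100],[0,0,0,0,0,-0.04,100],[0,0,0,0,0,-0.05,100],[0,0,0,0,0,-0.02,100],[0,0,0,0,0,0,100]]' | egrep 'posi|ft|width'
python3 - <<'E'
from kin import *
st(); c=[.456,-.005,.062]; R=Rt(90,-45)
print(ik(c,90,-45),ik([.456,0,.03],90,45))
a=plan(np.array(c)-.11*R[:,2],90,-45)
shot("scene","s2.png",crop=(210,130,380,250),scale=4)
E
```

```text
position: [0.4568, 0.0076, 0.0381]
ft_force: [-1.0, -3.4, 6.9]
position: [0.456, -0.0836, 0.1002]
ft_force: [-0.5, -0.2, -0.3]
grip_width: 0.0852
t 8.32 q [-45.6, 37.9, 92.9, 35.7, 93.9, -58.1] p [0.456, -0.0836, 0.1002] grasp [0.4559, -0.099, 0.1108] z [0.009, 0.823, -0.569] x [-0.003, 0.569, 0.823] w 0.0852 gf 0.0 f [-0.5, -0.2, -0.3]
[[6, 36, 103, -54, 61, 42]] [[-34, 40, 103, 38, 71, -58]]
n 11 row [0.0009, -0.1592, -0.0005] [0.0151, 0.0, -0.0002] minz 0.113
```

View pics/s2.png

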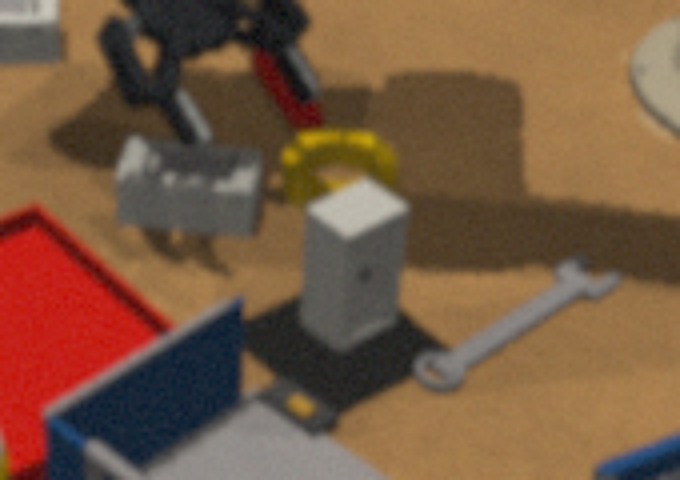

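Run:
```python
from kin import *
c=[.456,-.004,.064]; R=Rt(90,-45)
a=plan([.456,-.05,.17],90,5); a=plan(np.array(c)-.11*R[:,2],90,-45,start=a); a=plan(c,90,-45,start=a)
```

```text
n 6 row [0.0014, -0.1467, -0.0002] [0.0099, 0.0001, -0.004] minz 0.11
n 5 row [-0.0, -0.1745, -0.0] [0.0229, -0.0, -0.0013] minz 0.129
n 2 row [0.0, 0.0, 0.0] [0.0, 0.0, 0.055] minz 0.051
```

```bash
python3 -m jog '[[0.0014,-0.1467,0,0.0099,0,-0.004,100],[0.0014,-0.1467,0,0.0099,0,-0.004,100],[0.0014,-0.1467,0,0.0099,0,-0.004,100],[0.0014,-0.1467,0,0.0099,0,-0.004,100],[0.0014,-0.1467,0,0.0099,0,-0.004,100],[0.0014,-0.1467,0,0.0099,0,-0.004,100]]' | egrep posi;  python3 -m jog '[[0,-0.1745,0,0.0229,0,-0.0013,100],[0,-0.1745,0,0.0229,0,-0.0013,100],[0,-0.1745,0,0.0229,0,-0.0013,100],[0,-0.1745,0,0.0229,0,-0.0013,100],[0,-0.1745,0,0.0229,0,-0.0013,100],[0,0,0,0,0,0,100]]' | egrep posi
python3 - <<'E'
from kin import *
st(); c=[.456,-.004,.064]; R=Rt(90,-45); plan(c,90,-45,n=2)
shot("wrist","w1.png",scale=1)
E
```

```text
position: [0.4551, -0.0471, 0.1514]
position: [0.454, 0.0633, 0.1259]
t 9.88 q [15.3, 30.6, 94.2, -44.8, 75.6, 34.5] p [0.454, 0.0633, 0.1259] grasp [0.4541, 0.0766, 0.1391] z [-0.001, -0.708, -0.706] x [-0.01, 0.706, -0.708] w 0.0854 gf 0.0 f [-0.0, 0.1, -0.5]
n 2 row [-0.0005, 0.0009, 0.005] [-0.0019, 0.001, 0.055] minz 0.051
```

View pics/w1.png

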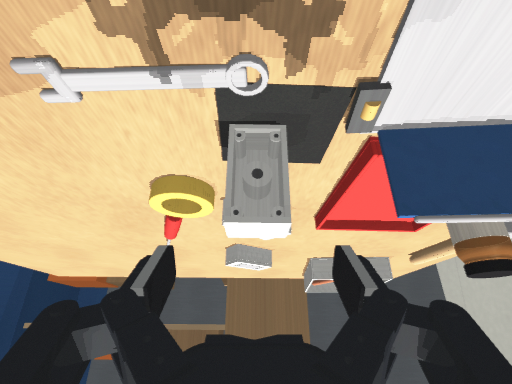

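```bash
python3 -c "
import cv2;i=cv2.imread('pics/w1.png')[115:245,210:305];cv2.imwrite('pics/w1c.png',cv2.resize(cv2.convertScaleAbs(i,alpha=1.5,beta=-40),None,fx=4.5,fy=4.5,interpolation=3))"
```

```text
(no output)
```

View pics/w1c.png

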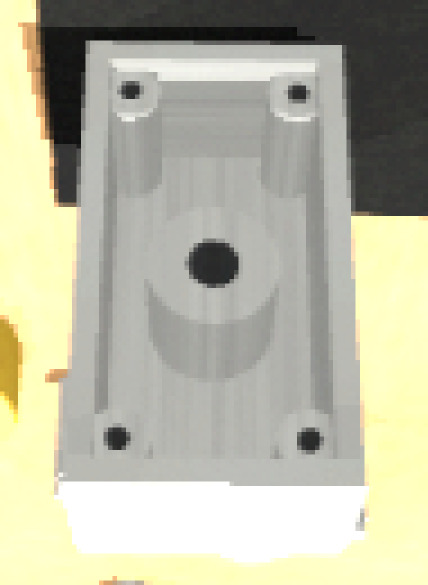

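B has the round boss in the hollow (a raised disc with a hole at px (257,173)), so it is sound and goes in the bay. Next I'll measure its rim in this view.

Run:
```python
from kin import *
d=optics.get_image("wrist")
for u,v in ((229,124),(287,124)): print(w(d,u,v,0).round(4))
for u,v in ((224,222),(291,222)): print(w(d,u,v,.096).round(4))
c=[.456,.008,.064]; plan(c,90,-45,n=3)
```

```text
[0.4299 0.0186 0.    ]
[0.4836 0.0192 0.    ]
[0.4304 0.0184 0.096 ]
[0.4821 0.0194 0.096 ]
n 3 row [-0.0002, -0.0004, 0.0011] [0.0026, 0.0003, 0.0339] minz 0.051
```

```bash
python3 -m jog '[[0,0,0.001,0.0026,0.0003,0.034,100],[0,0,0.001,0.0026,0.0003,0.034,100],[0,0,0.001,0.0026,0.0003,0.034,100],[0,0,0,0,0,0,0],[0,0,0,0,0,0,0],[0,0,0,0,0,0,0],[0,0,0,0,0,0,0]]' 60| egrep 'posi|ft|grip'
python3 - <<'E'
from kin import *
st(); a=plan([.456,0.0,.15],90,-45,n=2); a=plan([.456,-.02,.12],90,45,start=a); plan([.456,-.02,.03],90,45,start=a)
E
```

```text
position: [0.457, -0.0059, 0.0527]
ft_force: [-0.1, 0.0, 7.4]
grip_width: 0.0514
gripper_force: 62.7
t 10.85 q [7.2, 36.1, 101.8, -52.5, 62.2, 41.6] p [0.457, -0.0059, 0.0527] grasp [0.457, 0.0073, 0.0659] z [0.002, -0.708, -0.706] x [0.004, 0.706, -0.708] w 0.0514 gf 62.7 f [-0.1, 0.0, 7.4]
n 2 row [0.0008, 0.0005, -0.002] [-0.0323, -0.0004, -0.0271] minz 0.095
n 9 row [0.0, 0.1745, 0.0] [0.0011, -0.0, 0.0036] minz 0.107
n 2 row [0.0, 0.0, 0.0] [-0.0318, 0.0, 0.0318] minz 0.017
```

```bash
python3 -m jog '[[0,0,0,-0.032,0,-0.027,0],[0,0,-0.002,-0.032,0,-0.027,0],[0,0.1745,0,0.0011,0,0.0036,0],[0,0.1745,0,0.0011,0,0.0036,0],[0,0.1745,0,0.0011,0,0.0036,0],[0,0.1745,0,0.0011,0,0.0036,0],[0,0.1745,0,0.0011,0,0.0036,0],[0,0.1745,0,0.0011,0,0.0036,0],[0,0.1745,0,0.0011,0,0.0036,0],[0,0.1745,0,0.0011,0,0.0036,0]]' >/dev/null;  python3 -m jog '[[0,0.1745,0,0.0011,0,0.0036,0],[0,0,0,0,0,0,0]]' | egrep 'posi|ft|grip'
python3 - <<'E'
from kin import *
st(); plan([.456,-.02,.033],90,45.2,n=3)
E
```

```text
position: [0.4564, -0.0078, 0.104]
ft_force: [-0.1, -0.0, -1.1]
grip_width: 0.051
gripper_force: 63.0
t 12.35 q [-36.3, 31.0, 98.9, 35.1, 82.3, -51.3] p [0.4564, -0.0078, 0.104] grasp [0.4564, -0.021, 0.1172] z [0.001, 0.707, -0.708] x [0.003, 0.708, 0.707] w 0.051 gf 63.0 f [-0.1, -0.0, -1.1]
n 3 row [0.0004, 0.0014, -0.001] [-0.0196, -0.0001, 0.0201] minz 0.02
```

```bash
python3 -m jog '[[0,0.001,-0.001,-0.0196,0,0.0201,0],[0,0.001,-0.001,-0.0196,0,0.0201,0],[0,0.001,-0.001,-0.0196,0,0.0201,0],[0,0,0,0,0,0,0]]' | egrep 'posi|ft'; for i in 1 2; do python3 -m jog '[[0,0,0,-0.001,0,0.001,0],[0,0,0,0,0,0,0]]' | egrep 'posi|ft'; done
```

```text
position: [0.4562, -0.0049, 0.0206]
ft_force: [0.7, 0.4, -0.4]
position: [0.4568, -0.0058, 0.0203]
ft_force: [0.4, -0.1, -2.1]
position: [0.4565, -0.0058, 0.0181]
ft_force: [0.8, 0.4, -1.0]
```

```bash
for i in 1 2; do python3 -m jog '[[0,0,0,-0.001,0,0.001,0],[0,0,0,0,0,0,0]]' | egrep 'posi|ft'; done
```

```text
position: [0.4564, -0.0058, 0.0165]
ft_force: [0.4, -0.5, -1.7]
position: [0.4564, -0.0057, 0.015]
ft_force: [-0.2, -0.6, -1.5]
```

```bash
for i in 1 2; do python3 -m jog '[[0,0,0,-0.0007,0,0.0007,0],[0,0,0,0,0,0,0]]' | egrep 'posi|ft'; done;  python3 -m jog '[[0,0,0,0,0,0,100],[0,0,0,0,0,0,100],[0,0,0,0,0,0,100],[0,0,0,0,0,-0.04,100],[0,0,0,0,0,-0.05,100],[0,0,0,0,0,0,100]]' | egrep 'posi|ft|width'
python3 - <<'E'
from kin import *
st(); a=plan([.457,-.002,.13],90,0); plan([.457,-.002,.026],90,0,start=a)
E
```

```text
position: [0.4564, -0.0057, 0.0141]
ft_force: [-0.6, -0.2, -1.7]
position: [0.4565, -0.0057, 0.0131]
ft_force: [-0.3, 0.4, -2.0]
position: [0.4574, -0.0718, 0.0779]
ft_force: [0.5, -0.3, -1.1]
grip_width: 0.0854
t 15.1 q [-42.1, 35.4, 95.6, 32.1, 83.7, -56.0] p [0.4574, -0.0718, 0.0779] grasp [0.4573, -0.0851, 0.0912] z [0.006, 0.706, -0.708] x [-0.004, 0.708, 0.706] w 0.0854 gf 0.0 f [0.5, -0.3, -1.1]
n 5 row [0.0014, -0.1569, 0.0003] [0.0159, -0.0001, 0.0004] minz 0.089
n 2 row [0.0, 0.0, 0.0] [0.0, 0.0, 0.052] minz 0.007
```

```bash
python3 -m jog '[[0.0014,-0.1569,0,0.0159,0,0.0004,100],[0.0014,-0.1569,0,0.0159,0,0.0004,100],[0.0014,-0.1569,0,0.0159,0,0.0004,100],[0.0014,-0.1569,0,0.0159,0,0.0004,100],[0.0014,-0.1569,0,0.0159,0,0.0004,100],[0,0,0,0,0,0,100]]' | egrep 'posi|ft'
python3 - <<'E'
from kin import *
st(); d=shot("wrist","w2.png"); plan([.457,-.002,.029],90,0)
E
```

```text
position: [0.4551, 0.0036, 0.1098]
ft_force: [0.8, -0.4, -0.3]
t 15.85 q [-14.6, 20.7, 99.5, 0.2, 60.1, -15.2] p [0.4551, 0.0036, 0.1098] grasp [0.4551, 0.0036, 0.1285] z [-0.005, 0.004, -1.0] x [-0.01, 1.0, 0.004] w 0.0853 gf 0.0 f [0.8, -0.4, -0.3]
n 2 row [-0.0026, -0.0026, 0.0039] [-0.0024, 0.001, 0.0497] minz 0.01
```

View pics/w2.png

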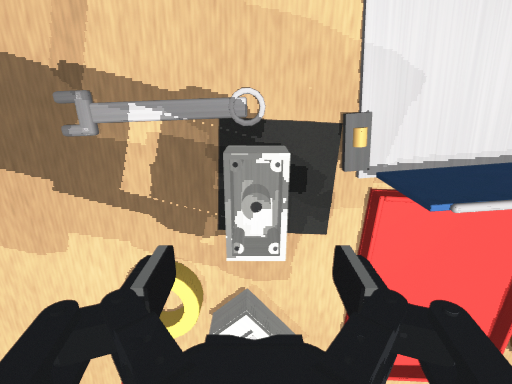

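```bash
cat >> h.py <<'E'
def quad(d,pts,z):
    W=np.array([w(d,u,v,z) for u,v in pts]); c=W.mean(0)
    (x,y),(a,b),t=cv2.minAreaRect((W[:,:2]*1000).astype(np.float32))
    if a<b: a,b,t=b,a,t+90
    print("centre",c.round(4),"yaw",round(t%180,1),round(a),round(b)); return c
E
python3 - <<'E'
from kin import *
d=optics.get_image("wrist"); c=quad(d,((223,147),(290,147),(288,260),(227,261)),.04)
a=plan([c[0],c[1],.029],90,0); print(ik([.6215,.096,.05],5,0))
a=plan([c[0],c[1],.17],90,0,start=a);a=plan([.6215,.096,.16],5,0,start=a); plan([.6215,.096,.04],5,0,start=a)
E
```

```text
centre [ 0.4564 -0.0016  0.04  ] yaw 91.8 101 54
n 2 row [-0.0026, -0.0027, 0.0029] [-0.0016, 0.0006, 0.0496] minz 0.01
[[-2, 41, 76, 0, 64, 83]]
n 3 row [0.0, 0.0, 0.0] [0.0, 0.0, -0.047] minz 0.057
n 9 row [0.0, 0.0, 0.1648] [0.0217, 0.0086, 0.0011] minz 0.141
n 3 row [0.0, 0.0, 0.0] [0.0, 0.0, 0.04] minz 0.021
```

```bash
python3 -m jog '[[-0.0026,-0.0027,0.003,-0.0016,0.0006,0.0496,100],[-0.0026,-0.0027,0.003,-0.0016,0.0006,0.0496,100],[0,0,0,0,0,0,0],[0,0,0,0,0,0,0],[0,0,0,0,0,0,0],[0,0,0,0,0,0,0],[0,0,0,0,0,-0.047,0],[0,0,0,0,0,-0.047,0],[0,0,0,0,0,-0.047,0],[0,0,0,0,0,0,0]]' 60 | egrep 'posi|ft|grip'
python3 -m jog '[[0,0,0.1648,0.0217,0.0086,0.0011,0],[0,0,0.1648,0.0217,0.0086,0.0011,0],[0,0,0.1648,0.0217,0.0086,0.0011,0],[0,0,0.1648,0.0217,0.0086,0.0011,0],[0,0,0.1648,0.0217,0.0086,0.0011,0],[0,0,0.1648,0.0217,0.0086,0.0011,0],[0,0,0.1648,0.0217,0.0086,0.0011,0],[0,0,0.1648,0.0217,0.0086,0.0011,0],[0,0,0.1648,0.0217,0.0086,0.0011,0],[0,0,0,0,0,0,0]]'  | egrep 'posi|ft|grip'
python3 - <<'E'
from kin import *
st(); plan([.6215,.096,.04],5,0,n=3)
E
```

```text
position: [0.4582, -0.0026, 0.1555]
ft_force: [-0.6, 0.3, -2.4]
grip_width: 0.051
gripper_force: 64.2
position: [0.6222, 0.0946, 0.1405]
ft_force: [0.2, 0.0, -1.4]
grip_width: 0.0509
gripper_force: 64.0
t 18.45 q [-2.1, 33.9, 68.9, -0.1, 77.2, 83.1] p [0.6222, 0.0946, 0.1405] grasp [0.6222, 0.0946, 0.1592] z [-0.001, -0.002, -1.0] x [0.996, 0.085, -0.001] w 0.0509 gf 64.0 f [0.2, 0.0, -1.4]
n 3 row [0.0006, 0.0003, -0.0007] [-0.0002, -0.0005, 0.0397] minz 0.021
```

```bash
python3 -m jog '[[0,0,0,0,-0.0005,0.0397,0],[0,0,0,0,-0.0005,0.0397,0],[0,0,0,0,-0.0005,0.0397,0],[0,0,0,0,0,0.002,0],[0,0,0,0,0,0,0]]' | egrep 'posi|ft'; for i in 1 2 ; do python3 -m jog '[[0,0,0,0,0,0.0015,0],[0,0,0,0,0,0,0]]' | egrep 'posi|ft'; done
```

```text
position: [0.6214, 0.0962, 0.0211]
ft_force: [0.9, -0.0, -1.3]
position: [0.622, 0.0961, 0.02]
ft_force: [-0.1, 0.2, -1.6]
position: [0.622, 0.096, 0.0181]
ft_force: [-0.5, -1.0, -1.1]
```

```bash
python3 -m jog '[[0,0,0,0,0,0.0015,0],[0,0,0,0,0,0,70],[0,0,0,0,0,0,70],[0,0,0,0,0,0,70],[0,0,0,0,0,-0.05,80],[0,0,0,0,0,-0.05,100],[0,0,0,0,0,-0.05,100],[0,0,0,0,0,0,100]]' | egrep 'posi|ft'
python3 - <<'E'
from kin import *
st(); d=shot("top","t2.png",scale=1.5)
for c in castings(d): print(c)
E
```

```text
position: [0.6234, 0.0964, 0.171]
ft_force: [-0.4, 0.6, -1.2]
t 20.57 q [-1.9, 32.2, 66.6, -0.1, 80.5, 83.2] p [0.6234, 0.0964, 0.171] grasp [0.6232, 0.0964, 0.1897] z [0.01, -0.002, -1.0] x [0.996, 0.085, 0.01] w 0.0855 gf 0.0 f [-0.4, 0.6, -1.2]
(0.4435, -0.4271, -34.8, 94, 51)
(0.4599, -0.1611, -47.6, 95, 52)
(0.72, -0.6194, -84.4, 228, 203)
(0.8216, 0.0481, -0.5, 74, 72)
(0.8968, 0.3933, -78.5, 214, 128)
```

View pics/t2.png

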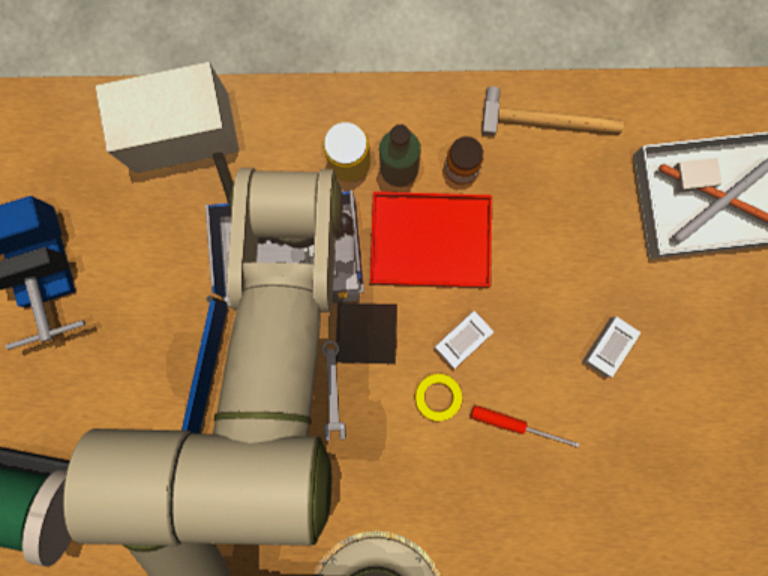

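B is out of sight under the arm in the bay. A and C have not moved, and no fourth casting shows anywhere. Next is C.

Run:
```python
from kin import *
c=np.array([.4599,-.1611,.033]); R=Rt(-47.6,-35); h=c-.09*R[:,2]
a=plan(h,-47.6,-35); a=plan(c,-47.6,-35,start=a); a=plan([.46,-.161,.17],-47.6,-35,start=a)
v=[.46,-.08,.20]; print(ik(v,20,0),ik(v,20,15)); a=plan(v,20,0,start=a); a=plan([.456,-.012,.12],90,55,start=a)
```

```text
n 7 row [0.04, -0.0818, 0.1267] [-0.0038, 0.0475, 0.0103] minz 0.091
n 2 row [0.0, 0.0, 0.0] [-0.0, -0.0, 0.045] minz 0.018
n 3 row [0.0, 0.0, 0.0] [-0.0262, -0.0, -0.0374] minz 0.063
[[-24, 16, 92, 0, 72, 46]] [[-31, 12, 100, 13, 59, 33]]
n 8 row [-0.045, 0.0672, -0.1426] [-0.0029, -0.0099, -0.0019] minz 0.158
n 9 row [0.0649, 0.0927, -0.1246] [0.0033, -0.0049, 0.0113] minz 0.109
```

```bash
python3 -m jog '[[0.04,-0.0818,0.1267,-0.0038,0.0475,0.0103,100],[0.04,-0.0818,0.1267,-0.0038,0.0475,0.0103,100],[0.04,-0.0818,0.1267,-0.0038,0.0475,0.0103,100],[0.04,-0.0818,0.1267,-0.0038,0.0475,0.0103,100],[0.04,-0.0818,0.1267,-0.0038,0.0475,0.0103,100],[0.04,-0.0818,0.1267,-0.0038,0.0475,0.0103,100],[0.04,-0.0818,0.1267,-0.0038,0.0475,0.0103,100],[0,0,0,0,0,0,100]]' | egrep 'posi|ft'
python3 - <<'E'
from kin import *
st(); plan([.4599,-.1611,.033],-47.6,-35,n=3)
E
```

```text
position: [0.484, -0.1934, 0.0877]
ft_force: [1.1, 1.8, -0.5]
t 21.62 q [-37.7, 42.5, 69.8, 5.9, 102.7, 99.8] p [0.484, -0.1934, 0.0877] grasp [0.4913, -0.2014, 0.1029] z [-0.391, 0.429, -0.814] x [0.544, -0.606, -0.581] w 0.0854 gf 0.0 f [1.1, 1.8, -0.5]
n 3 row [-0.0001, 0.0029, -0.0025] [-0.0003, -0.0013, 0.0288] minz 0.018
```

```bash
python3 -m jog '[[0,0.003,-0.0025,-0.0003,-0.0013,0.0288,100],[0,0.003,-0.0025,-0.0003,-0.0013,0.0288,100],[0,0.003,-0.0025,-0.0003,-0.0013,0.0288,100],[0,0,0,0,0,0,0],[0,0,0,0,0,0,0],[0,0,0,0,0,0,0],[0,0,0,0,0,0,0]]' 60 | egrep 'posi|ft|grip'
python3 -c "
from h import *
st(); a=plan([.46,-.161,.17],-47.6,-35); a=plan([.46,-.08,.2],20,0,start=a)"
```

```text
position: [0.4563, -0.1524, 0.0205]
ft_force: [3.4, -1.1, 5.3]
grip_width: 0.0507
gripper_force: 63.3
t 22.5 q [-36.2, 43.8, 81.0, 6.4, 89.2, 99.0] p [0.4563, -0.1524, 0.0205] grasp [0.4634, -0.1602, 0.036] z [-0.382, 0.417, -0.824] x [0.561, -0.604, -0.566] w 0.0507 gf 63.3 f [3.4, -1.1, 5.3]
n 3 row [0.0003, -0.003, 0.0021] [-0.0259, 0.0009, -0.0364] minz 0.065
n 8 row [-0.045, 0.0672, -0.1426] [-0.0029, -0.0099, -0.0019] minz 0.158
```

```bash
python3 -m jog '[[0,0,0,-0.026,0.001,-0.0364,0],[0,0,0,-0.026,0.001,-0.0364,0],[0,-0.003,0.002,-0.026,0.001,-0.0364,0]]' >/dev/null; python3 -m jog '[[-0.045,0.0672,-0.1426,-0.0029,-0.0099,-0.0019,0],[-0.045,0.0672,-0.1426,-0.0029,-0.0099,-0.0019,0],[-0.045,0.0672,-0.1426,-0.0029,-0.0099,-0.0019,0],[-0.045,0.0672,-0.1426,-0.0029,-0.0099,-0.0019,0],[-0.045,0.0672,-0.1426,-0.0029,-0.0099,-0.0019,0],[-0.045,0.0672,-0.1426,-0.0029,-0.0099,-0.0019,0],[-0.045,0.0672,-0.1426,-0.0029,-0.0099,-0.0019,0],[-0.045,0.0672,-0.1426,-0.0029,-0.0099,-0.0019,0]]' |egrep 'posi|ft'
python3 -c "
from h import *
st(); a=plan([.456,-.012,.12],90,55)"
```

```text
position: [0.4584, -0.0786, 0.1805]
ft_force: [0.5, 0.0, -1.4]
t 23.88 q [-24.3, 16.0, 92.4, -0.0, 71.3, 45.2] p [0.4584, -0.0786, 0.1805] grasp [0.4583, -0.0785, 0.1992] z [0.005, -0.003, -1.0] x [0.937, 0.351, 0.004] w 0.0506 gf 63.3 f [0.5, 0.0, -1.4]
n 9 row [0.065, 0.0928, -0.1234] [0.0034, -0.0046, 0.0112] minz 0.109
```

```bash
python3 -m jog '[[0.065,0.0928,-0.1234,0.0034,-0.0046,0.0112,0],[0.065,0.0928,-0.1234,0.0034,-0.0046,0.0112,0],[0.065,0.0928,-0.1234,0.0034,-0.0046,0.0112,0],[0.065,0.0928,-0.1234,0.0034,-0.0046,0.0112,0],[0.065,0.0928,-0.1234,0.0034,-0.0046,0.0112,0],[0.065,0.0928,-0.1234,0.0034,-0.0046,0.0112,0],[0.065,0.0928,-0.1234,0.0034,-0.0046,0.0112,0],[0.065,0.0928,-0.1234,0.0034,-0.0046,0.0112,0],[0.065,0.0928,-0.1234,0.0034,-0.0046,0.0112,0],[0,0,0,0,0,0,0]]' |egrep 'posi|ft'
python3 -c "
from h import *
st(); a=plan([.456,-.012,.053],90,55.5,n=3)"
```

```text
position: [0.4569, 0.0029, 0.108]
ft_force: [-0.2, -0.4, -0.9]
t 25.12 q [-38.1, 34.6, 99.1, 40.3, 88.2, -54.9] p [0.4569, 0.0029, 0.108] grasp [0.4569, -0.0125, 0.1187] z [0.002, 0.819, -0.573] x [0.007, 0.573, 0.819] w 0.0508 gf 63.3 f [-0.2, -0.4, -0.9]
n 3 row [0.0008, 0.0027, -0.0023] [-0.0178, -0.0002, 0.0126] minz 0.042
```

```bash
python3 -m jog '[[0.0008,0.0027,-0.0023,-0.0178,0,0.0126,0],[0.0008,0.0027,-0.0023,-0.0178,0,0.0126,0],[0.0008,0.0027,-0.0023,-0.0175,0,0.0123,0],[0,0,0,0,0,0,0]]'|egrep 'posi|ft'; for i in 1 2 ; do python3 -m jog '[[0,0,0,-0.0008,0,0.0006,0],[0,0,0,0,0,0,0]]' | egrep 'posi|ft'; done
```

```text
position: [0.4568, 0.0034, 0.0438]
ft_force: [-0.4, 0.8, -1.3]
position: [0.4571, 0.0034, 0.0436]
ft_force: [0.3, -0.5, -2.0]
position: [0.4569, 0.0036, 0.0421]
ft_force: [-0.5, 0.2, -2.1]
```

```bash
for i in 1 2 3; do python3 -m jog '[[0,0,0,-0.0008,0,0.0006,0],[0,0,0,0,0,0,0]]' | egrep 'ft'; done; python3 -c "
from h import *
st()"
```

```text
ft_force: [-0.3, -1.3, -2.5]
ft_force: [-0.1, 0.4, -1.9]
ft_force: [-0.9, -1.4, -1.1]
t 26.88 q [-38.1, 42.3, 101.1, 41.0, 81.3, -61.7] p [0.4568, 0.0038, 0.0389] grasp [0.4568, -0.0117, 0.0495] z [0.001, 0.824, -0.567] x [-0.002, 0.567, 0.824] w 0.0509 gf 63.4 f [-0.9, -1.4, -1.1]
```

Now seat it, release, and swing over to the +y side in one go.

```bash
for i in 1 2; do python3 -m jog '[[0,0,0,-0.0008,0,0.0006,0],[0,0,0,0,0,0,0]]' | egrep 'ft'; done;python3 -m jog '[[0,0,0,0,0,0,100],[0,0,0,0,0,0,100],[0,0,0,0,0,0,100],[0,0,0,0,0,-0.04,100],[0,0,0,0,0,-0.05,100],[0,0,0,0,0,-0.02,100],[0,0,0,0,0,0,100]]' | egrep 'posi|ft|width'
python3 - <<'E'
from kin import *
st();c=[.456,.004,.064]; R=Rt(90,-45)
a=plan([.456,-.05,.18],90,5); a=plan(np.array(c)-.11*R[:,2],90,-45,start=a)
E
```

```text
ft_force: [-0.3, -0.1, -0.8]
ft_force: [-1.4, -2.7, 9.3]
position: [0.4571, -0.0877, 0.0995]
ft_force: [0.1, 0.7, -0.0]
grip_width: 0.0854
t 28.25 q [-45.7, 38.3, 92.1, 35.3, 94.5, -57.9] p [0.4571, -0.0877, 0.0995] grasp [0.457, -0.1031, 0.1101] z [0.003, 0.823, -0.568] x [-0.003, 0.568, 0.823] w 0.0854 gf 0.0 f [0.1, 0.7, -0.0]
n 6 row [0.0006, -0.1466, 0.0002] [0.0116, -0.0002, -0.005] minz 0.112
n 5 row [-0.0, -0.1745, -0.0] [0.025, -0.0, 0.0003] minz 0.129
```

```bash
python3 -m jog '[[0.0006,-0.1466,0,0.0116,0,-0.005,100],[0.0006,-0.1466,0,0.0116,0,-0.005,100],[0.0006,-0.1466,0,0.0116,0,-0.005,100],[0.0006,-0.1466,0,0.0116,0,-0.005,100],[0.0006,-0.1466,0,0.0116,0,-0.005,100],[0.0006,-0.1466,0,0.0116,0,-0.005,100]]' | egrep posi; python3 -m jog '[[0,-0.1745,0,0.025,0,0.0003,100],[0,-0.1745,0,0.025,0,0.0003,100],[0,-0.1745,0,0.025,0,0.0003,100],[0,-0.1745,0,0.025,0,0.0003,100],[0,-0.1745,0,0.025,0,0.0003,100],[0,0,0,0,0,0,100]]' | egrep posi
python3 - <<'E'
from kin import *
st(); shot("wrist","w3.png",crop=(180,80,340,280),scale=3)
E
```

```text
position: [0.4561, -0.0465, 0.1612]
position: [0.4546, 0.0719, 0.1255]
t 29.75 q [16.2, 30.9, 93.5, -44.4, 76.2, 34.6] p [0.4546, 0.0719, 0.1255] grasp [0.4546, 0.0851, 0.1387] z [0.001, -0.707, -0.707] x [-0.013, 0.707, -0.707] w 0.085 gf 0.0 f [-0.3, -1.4, -0.5]
```

View pics/w3.png

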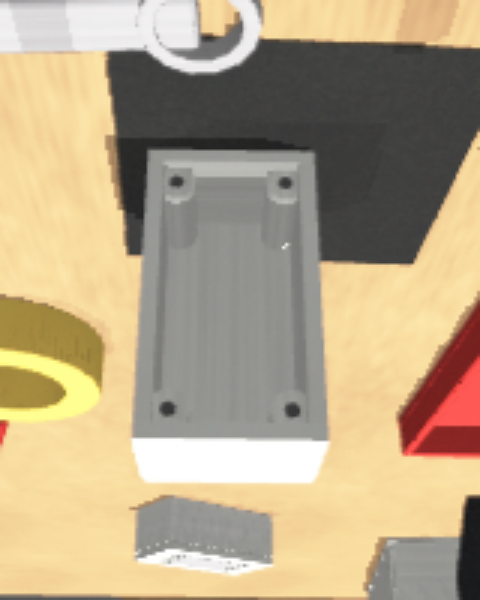

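C is bare inside, with only the four pillars, so it is faulty and goes in the tray. Its rim base is at px (229,130)-(285,130).

Run:
```python
from kin import *
d=optics.get_image("wrist")
P0=[w(d,u,v,0) for u,v in((229.3,130),(285,130))]+[w(d,u,v,.096) for u,v in((224,226),(289.3,226))]
print(np.round(P0,4)); m=np.mean(P0,0)
c=[m[0],m[1]-.012,.064]; a=plan(c,90,-45,n=3)
a=plan([.456,0.0,.15],90,-45,n=2,start=a); a=plan([.456,-.02,.12],90,45,start=a)
```

```text
[[0.4303 0.0191 0.    ]
 [0.4833 0.0199 0.    ]
 [0.4305 0.0186 0.096 ]
 [0.4825 0.0199 0.096 ]]
n 3 row [0.0004, -0.001, 0.0019] [0.0004, 0.0003, 0.036] minz 0.051
n 2 row [0.0, 0.0, 0.0] [-0.033, -0.0003, -0.0278] minz 0.094
n 9 row [0.0, 0.1745, 0.0] [0.0011, -0.0, 0.0036] minz 0.107
```

```bash
python3 -m jog '[[0,-0.001,0.002,0.0004,0.0003,0.036,100],[0,-0.001,0.002,0.0004,0.0003,0.036,100],[0,-0.001,0.002,0.0004,0.0003,0.036,100],[0,0,0,0,0,0,0],[0,0,0,0,0,0,0],[0,0,0,0,0,0,0],[0,0,0,0,0,0,0],[0,0,0,-0.033,0,-0.0278,0],[0,0,0,-0.033,0,-0.0278,0]]' 60| egrep 'posi|ft|grip'
python3 -m jog '[[0,0.1745,0,0.0011,0,0.0036,0],[0,0.1745,0,0.0011,0,0.0036,0],[0,0.1745,0,0.0011,0,0.0036,0],[0,0.1745,0,0.0011,0,0.0036,0],[0,0.1745,0,0.0011,0,0.0036,0],[0,0.1745,0,0.0011,0,0.0036,0],[0,0.1745,0,0.0011,0,0.0036,0],[0,0.1745,0,0.0011,0,0.0036,0],[0,0.1745,0,0.0011,0,0.0036,0],[0,0,0,0,0,0,0]]' | egrep 'posi|ft|grip'
python3 - <<'E'
from kin import *
st(); plan([.456,-.02,.030],90,45,n=3)
E
```

```text
position: [0.4569, -0.013, 0.1386]
ft_force: [1.1, -0.0, -2.0]
grip_width: 0.0516
gripper_force: 62.7
position: [0.4572, -0.0082, 0.1066]
ft_force: [-0.1, 1.1, -1.4]
grip_width: 0.0513
gripper_force: 62.8
t 32.23 q [-36.4, 30.8, 98.7, 35.1, 82.5, -51.2] p [0.4572, -0.0082, 0.1066] grasp [0.4572, -0.0214, 0.1199] z [0.004, 0.706, -0.708] x [0.001, 0.708, 0.706] w 0.0513 gf 62.8 f [-0.1, 1.1, -1.4]
n 3 row [0.0013, 0.0006, -0.0004] [-0.0208, -0.0004, 0.0215] minz 0.017
```

```bash
python3 -m jog '[[0,0,0,-0.0208,0,0.0215,0],[0,0,0,-0.0208,0,0.0215,0],[0,0,0,-0.0208,0,0.0215,0],[0,0,0,-0.001,0,0.001,0],[0,0,0,-0.001,0,0.001,0],[0,0,0,0,0,0,0]]'| egrep 'posi|ft'
for i in 1 2; do python3 -m jog '[[0,0,0,-0.0007,0,0.0007,0],[0,0,0,0,0,0,0]]' | egrep 'posi|ft'; done
python3 -m jog '[[0,0,0,0,0,0,100],[0,0,0,0,0,0,100],[0,0,0,0,0,0,100],[0,0,0,0,0,-0.04,100],[0,0,0,0,0,-0.05,100],[0,0,0,0,0,0,100]]' | egrep 'posi|ft|width'
python3 -c "
from h import *
st(); a=plan([.457,-.002,.13],90,0)"
```

```text
position: [0.4579, -0.006, 0.0161]
ft_force: [1.3, 0.0, -1.8]
position: [0.4576, -0.0061, 0.0144]
ft_force: [-0.0, 0.3, -1.6]
position: [0.4575, -0.006, 0.0131]
ft_force: [-0.1, -0.6, -1.1]
position: [0.4582, -0.0718, 0.0782]
ft_force: [-0.3, -0.2, 0.5]
grip_width: 0.0857
t 34.23 q [-42.0, 35.3, 95.6, 32.1, 83.5, -55.8] p [0.4582, -0.0718, 0.0782] grasp [0.4581, -0.085, 0.0915] z [0.008, 0.703, -0.711] x [-0.003, 0.711, 0.703] w 0.0857 gf 0.0 f [-0.3, -0.2, 0.5]
n 5 row [0.0018, -0.156, -0.0001] [0.0158, -0.0002, 0.0004] minz 0.089
```

```bash
python3 -m jog '[[0.0018,-0.156,0,0.0158,0,0.0004,100],[0.0018,-0.156,0,0.0158,0,0.0004,100],[0.0018,-0.156,0,0.0158,0,0.0004,100],[0.0018,-0.156,0,0.0158,0,0.0004,100],[0.0018,-0.156,0,0.0158,0,0.0004,100],[0,0,0,0,0,0,100]]' | egrep 'posi|ft'
python3 - <<'E'
from kin import *
st(); a=plan([.457,-.001,.029],90,0); a=plan([.457,-.001,.13],90,0,start=a); print(ik([.6415,-.16,.05],-1.8,0)); a=plan([.6415,-.16,.12],-1.8,0,start=a)
E
```

```text
position: [0.456, 0.0033, 0.1097]
ft_force: [-0.4, -0.2, -0.1]
t 34.98 q [-14.6, 20.8, 99.4, 0.2, 60.2, -15.1] p [0.456, 0.0033, 0.1097] grasp [0.4561, 0.0032, 0.1284] z [-0.006, 0.004, -1.0] x [-0.008, 1.0, 0.004] w 0.0855 gf 0.0 f [-0.4, -0.2, -0.1]
n 2 row [-0.0028, -0.002, 0.004] [-0.0023, 0.0007, 0.0497] minz 0.01
n 2 row [0.0, 0.0, 0.0] [0.0, 0.0, -0.0505] minz 0.061
[[-24, 43, 70, 0, 67, 68]]
n 10 row [0.0, 0.0, 0.1602] [0.0003, 0.0271, 0.001] minz 0.101
```

```bash
python3 -m jog '[[-0.0028,-0.002,0.004,-0.0023,0.0007,0.0497,100],[-0.0028,-0.002,0.004,-0.0023,0.0007,0.0497,100],[0,0,0,0,0,0,0],[0,0,0,0,0,0,0],[0,0,0,0,0,0,0],[0,0,0,0,0,0,0],[0,0,0,0,0,-0.06,0],[0,0,0,0,0,-0.06,0],[0,0,0,0,0,0,0]]' 60 | egrep 'posi|ft|grip'
python3 -m jog '[[0,0,0.1602,0.0003,0.0271,0.001,0],[0,0,0.1602,0.0003,0.0271,0.001,0],[0,0,0.1602,0.0003,0.0271,0.001,0],[0,0,0.1602,0.0003,0.0271,0.001,0],[0,0,0.1602,0.0003,0.0271,0.001,0],[0,0,0.1602,0.0003,0.0271,0.001,0],[0,0,0.1602,0.0003,0.0271,0.001,0],[0,0,0.1602,0.0003,0.0271,0.001,0],[0,0,0.1602,0.0003,0.0271,0.001,0],[0,0,0.1602,0.0003,0.0271,0.001,0]]'  | egrep 'posi|ft|grip'
python3 - <<'E'
from kin import *
st(); plan([.6415,-.16,.038],-1.8,0,n=3)
E
```

```text
position: [0.4598, -0.0046, 0.1349]
ft_force: [0.5, 0.7, -2.8]
grip_width: 0.0512
gripper_force: 64.6
position: [0.6412, -0.1644, 0.1193]
ft_force: [-0.1, 0.5, -1.1]
grip_width: 0.0508
gripper_force: 64.5
t 37.35 q [-24.6, 38.1, 64.3, 0.0, 77.7, 67.8] p [0.6412, -0.1644, 0.1193] grasp [0.6413, -0.1644, 0.138] z [-0.001, 0.001, -1.0] x [0.999, -0.042, -0.001] w 0.0508 gf 64.5 f [-0.1, 0.5, -1.1]
n 3 row [-0.0003, 0.0004, -0.0037] [0.0001, -0.0014, 0.0333] minz 0.019
```

```bash
python3 -m jog '[[0,0,-0.0037,0.0001,-0.0014,0.0333,0],[0,0,-0.0037,0.0001,-0.0014,0.0333,0],[0,0,-0.0037,0.0001,-0.0014,0.0333,0],[0,0,0,0,0,0.0015,0],[0,0,0,0,0,0.0015,0],[0,0,0,0,0,0,0]]' | egrep 'posi|ft'; python3 -m jog '[[0,0,0,0,0,0.001,0],[0,0,0,0,0,0,0]]' | egrep 'posi|ft'; python3 -m jog '[[0,0,0,0,0,0,70],[0,0,0,0,0,0,70],[0,0,0,0,0,0,70],[0,0,0,0,0,-0.05,80],[0,0,0,0,0,-0.05,100],[0,0,0,0,0,0,100]]' | egrep 'posi|ft'
python3 - <<'E'
from kin import *
st(); d=optics.get_image("top")
for c in castings(d): print(c)
import cv2; cv2.imwrite("pics/t3.png",cv2.resize(cv2.cvtColor(d["pixels"],4)[100:300,120:440],None,fx=2.4,fy=2.4))
E
```

```text
position: [0.6419, -0.1597, 0.0181]
ft_force: [-0.4, 0.5, -1.4]
position: [0.6421, -0.1598, 0.0172]
ft_force: [-0.6, 1.1, -1.1]
position: [0.6436, -0.1604, 0.1217]
ft_force: [-0.0, 0.4, -0.3]
t 39.1 q [-24.2, 37.8, 64.4, 0.0, 77.2, 67.3] p [0.6436, -0.1604, 0.1217] grasp [0.6435, -0.1603, 0.1404] z [0.009, -0.004, -1.0] x [1.0, -0.026, 0.009] w 0.0855 gf 0.0 f [-0.0, 0.4, -0.3]
(0.4435, -0.4271, -34.6, 94, 51)
(0.6166, 0.0976, 7.5, 148, 58)
(0.7201, -0.6194, -84.4, 228, 202)
(0.8216, 0.0481, -0.5, 74, 72)
(0.8958, 0.3934, -78.6, 213, 125)
```

View pics/t3.png

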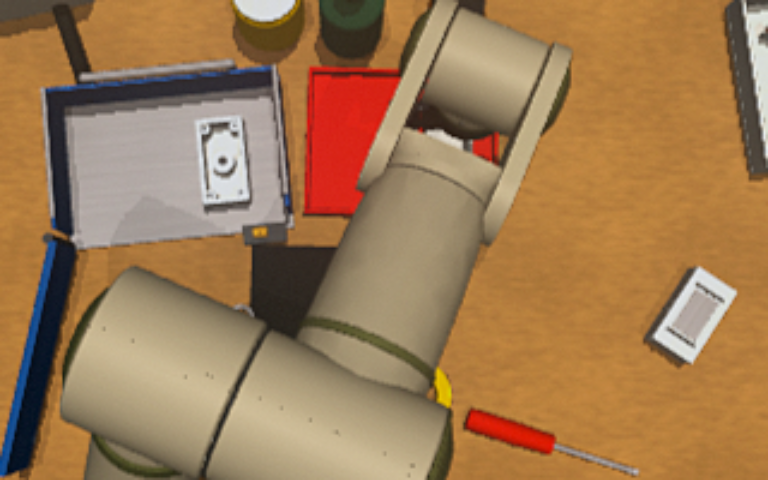

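B lies flat in the bay with its boss up (px 222,160), and C is in the tray under the arm. A has not moved, so I'll take it next.

Run:
```python
from kin import *
c=np.array([.4435,-.4271,.034]); R=Rt(-34.7,-35); h=c-.09*R[:,2]
a=plan([.55,-.30,.2],-25,-10); a=plan(h,-34.7,-35,start=a); a=plan(c,-34.7,-35,start=a); a=plan([.4435,-.427,.18],-34.7,-35,start=a)
v=[.46,-.12,.20]; print(ik(v,20,0)); a=plan(v,20,0,start=a); a=plan([.456,-.012,.12],90,55,start=a)
```

```text
n 4 row [0.0091, -0.0442, 0.1022] [-0.0184, 0.0385, -0.0148] minz 0.134
n 4 row [0.0163, -0.1088, 0.0394] [0.0101, 0.042, 0.02] minz 0.092
n 2 row [0.0, 0.0, 0.0] [-0.0, -0.0, 0.045] minz 0.019
n 3 row [0.0, 0.0, 0.0] [-0.0279, -0.0, -0.0399] minz 0.067
[[-29, 17, 91, 0, 72, 41]]
n 7 row [-0.0416, 0.0805, -0.132] [-0.0049, -0.0446, 0.0016] minz 0.166
n 9 row [0.0649, 0.0927, -0.1246] [0.0067, -0.0078, 0.0131] minz 0.109
```

```bash
python3 -m jog '[[0.0091,-0.0442,0.1022,-0.0184,0.0385,-0.0148,100],[0.0091,-0.0442,0.1022,-0.0184,0.0385,-0.0148,100],[0.0091,-0.0442,0.1022,-0.0184,0.0385,-0.0148,100],[0.0091,-0.0442,0.1022,-0.0184,0.0385,-0.0148,100],[0.0163,-0.1088,0.0394,0.0101,0.042,0.02,100],[0.0163,-0.1088,0.0394,0.0101,0.042,0.02,100],[0.0163,-0.1088,0.0394,0.0101,0.042,0.02,100],[0.0163,-0.1088,0.0394,0.0101,0.042,0.02,100],[0,0,0,0,0,0,100]]' | egrep 'posi|ft'
python3 - <<'E'
from kin import *
st(); d=optics.get_image("top"); print(castings(d)[0]); plan([.4435,-.4271,.034],-34.7,-35,n=3)
E
```

```text
position: [0.4736, -0.4521, 0.0845]
ft_force: [-0.4, 0.1, -0.6]
t 40.27 q [-50.5, 57.4, 36.5, -10.4, 120.5, 71.9] p [0.4736, -0.4521, 0.0845] grasp [0.4825, -0.4584, 0.0996] z [-0.479, 0.336, -0.811] x [0.665, -0.464, -0.585] w 0.0854 gf 0.0 f [-0.4, 0.1, -0.6]
(0.6113, 0.1488, -84.3, 246, 148)
n 3 row [-0.0007, 0.003, -0.0003] [-0.0005, -0.0005, 0.0283] minz 0.019
```

```bash
python3 -m jog '[[-0.0007,0.003,0,-0.0005,-0.0005,0.0283,100],[-0.0007,0.003,0,-0.0005,-0.0005,0.0283,100],[-0.0007,0.003,0,-0.0005,-0.0005,0.0283,100],[0,0,0,0,0,0,0],[0,0,0,0,0,0,0],[0,0,0,0,0,0,0],[0,0,0,0,0,0,0]]' 60 | egrep 'posi|ft|grip'
python3 -c "
from h import *
st(); a=plan([.4435,-.427,.18],-34.7,-35); a=plan([.46,-.12,.2],20,0,start=a)"
```

```text
position: [0.4374, -0.4215, 0.024]
ft_force: [2.8, -0.5, 6.4]
grip_width: 0.0504
gripper_force: 63.7
t 41.2 q [-51.1, 54.8, 52.8, -9.7, 105.6, 73.7] p [0.4374, -0.4215, 0.024] grasp [0.4462, -0.4274, 0.0394] z [-0.467, 0.319, -0.825] x [0.678, -0.47, -0.566] w 0.0504 gf 63.7 f [2.8, -0.5, 6.4]
n 3 row [0.0012, -0.0032, -0.0001] [-0.0274, 0.0005, -0.0381] minz 0.071
n 7 row [-0.0416, 0.0805, -0.132] [-0.0049, -0.0446, 0.0016] minz 0.166
```

```bash
python3 -m jog '[[0,0,0,-0.0274,0.0005,-0.0381,0],[0,0,0,-0.0274,0.0005,-0.0381,0],[0,-0.003,0,-0.0274,0.0005,-0.0381,0],[-0.0416,0.0805,-0.132,-0.0049,-0.0446,0.0016,0],[-0.0416,0.0805,-0.132,-0.0049,-0.0446,0.0016,0],[-0.0416,0.0805,-0.132,-0.0049,-0.0446,0.0016,0],[-0.0416,0.0805,-0.132,-0.0049,-0.0446,0.0016,0],[-0.0416,0.0805,-0.132,-0.0049,-0.0446,0.0016,0],[-0.0416,0.0805,-0.132,-0.0049,-0.0446,0.0016,0],[-0.0416,0.0805,-0.132,-0.0049,-0.0446,0.0016,0]]' 70 |egrep 'posi|ft|grip'
python3 -c "
from h import *
st(); a=plan([.456,-.012,.12],90,55)"
```

```text
position: [0.4582, -0.1178, 0.1791]
ft_force: [0.4, 0.2, -2.3]
grip_width: 0.0504
gripper_force: 74.4
t 42.45 q [-28.8, 16.8, 91.4, -0.1, 71.4, 40.9] p [0.4582, -0.1178, 0.1791] grasp [0.4581, -0.1177, 0.1978] z [0.006, -0.005, -1.0] x [0.937, 0.348, 0.004] w 0.0504 gf 74.4 f [0.4, 0.2, -2.3]
n 9 row [0.0653, 0.0929, -0.1236] [0.0067, -0.0075, 0.0128] minz 0.109
```

```bash
python3 -m jog '[[0.0653,0.0929,-0.1236,0.0067,-0.0075,0.0128,0],[0.0653,0.0929,-0.1236,0.0067,-0.0075,0.0128,0],[0.0653,0.0929,-0.1236,0.0067,-0.0075,0.0128,0],[0.0653,0.0929,-0.1236,0.0067,-0.0075,0.0128,0],[0.0653,0.0929,-0.1236,0.0067,-0.0075,0.0128,0],[0.0653,0.0929,-0.1236,0.0067,-0.0075,0.0128,0],[0.0653,0.0929,-0.1236,0.0067,-0.0075,0.0128,0],[0.0653,0.0929,-0.1236,0.0067,-0.0075,0.0128,0],[0.0653,0.0929,-0.1236,0.0067,-0.0075,0.0128,0],[0,0,0,0,0,0,0]]' |egrep 'posi|ft'
python3 -c "
from h import *
st(); a=plan([.456,-.012,.053],90,55.5,n=3); shot('scene','s3.png',crop=(210,130,380,250),scale=3)"
```

```text
position: [0.4566, 0.0012, 0.108]
ft_force: [0.2, 0.7, -2.0]
t 43.7 q [-38.2, 34.6, 99.0, 40.1, 88.4, -54.9] p [0.4566, 0.0012, 0.108] grasp [0.4565, -0.0141, 0.1188] z [0.001, 0.82, -0.573] x [0.008, 0.573, 0.819] w 0.0505 gf 74.5 f [0.2, 0.7, -2.0]
n 3 row [0.0004, 0.0027, -0.0025] [-0.0175, -0.0001, 0.0131] minz 0.042
```

View pics/s3.png

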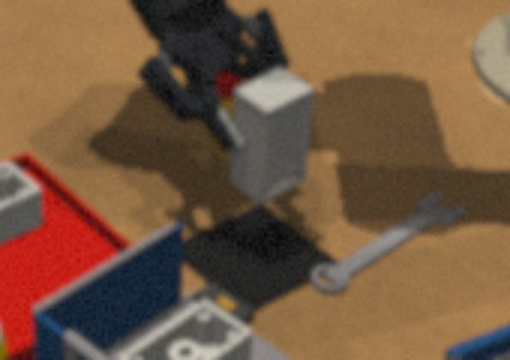

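The casting hangs upright over the mat (px 270,135) and the grip has held, so I'll lower it.

```bash
python3 -m jog '[[0.0004,0.0027,-0.0025,-0.0175,0,0.0131,0],[0.0004,0.0027,-0.0025,-0.0175,0,0.0131,0],[0.0004,0.0027,-0.0025,-0.0175,0,0.0131,0],[0,0,0,0,0,0,0]]'|egrep 'posi|ft'; for i in 1 2 3; do python3 -m jog '[[0,0,0,-0.0008,0,0.0006,0],[0,0,0,0,0,0,0]]' | egrep 'posi|ft'; done
```

```text
position: [0.4562, 0.0035, 0.0431]
ft_force: [-0.3, 0.6, -1.6]
position: [0.4563, 0.0036, 0.0429]
ft_force: [0.3, 0.0, -1.5]
position: [0.4561, 0.0038, 0.0413]
ft_force: [-0.1, -0.6, -2.2]
position: [0.456, 0.0039, 0.0401]
ft_force: [0.1, 0.4, -2.3]
```

```bash
for i in 1 2 3; do python3 -m jog '[[0,0,0,-0.0008,0,0.0006,0],[0,0,0,0,0,0,0]]' | egrep 'posi|ft'; done
```

```text
position: [0.456, 0.004, 0.0391]
ft_force: [-0.1, 0.1, -1.4]
position: [0.456, 0.004, 0.0388]
ft_force: [-0.9, -1.8, 4.7]
position: [0.456, 0.004, 0.0388]
ft_force: [-2.1, -6.4, 15.6]
```

```bash
python3 -m jog '[[0,0,0,0.0008,0,-0.0006,0],[0,0,0,0,0,0,100],[0,0,0,0,0,0,100],[0,0,0,0,0,0,100],[0,0,0,0,0,-0.04,100],[0,0,0,0,0,-0.05,100],[0,0,0,0,0,-0.02,100],[0,0,0,0,0,0,100]]' | egrep 'posi|ft|width'
python3 - <<'E'
from kin import *
st();c=[.456,.004,.064]; R=Rt(90,-45)
a=plan([.456,-.05,.18],90,5); a=plan(np.array(c)-.11*R[:,2],90,-45,start=a)
E
```

```text
position: [0.4562, -0.0876, 0.1006]
ft_force: [-0.1, -0.3, -1.0]
grip_width: 0.0855
t 46.75 q [-45.8, 38.2, 92.2, 35.3, 94.7, -57.9] p [0.4562, -0.0876, 0.1006] grasp [0.4562, -0.103, 0.1112] z [0.002, 0.824, -0.567] x [-0.001, 0.567, 0.824] w 0.0855 gf 0.0 f [-0.1, -0.3, -1.0]
n 6 row [0.0005, -0.1468, 0.0] [0.0115, -0.0, -0.0048] minz 0.113
n 5 row [-0.0, -0.1745, -0.0] [0.025, -0.0, 0.0003] minz 0.129
```

```bash
python3 -m jog '[[0.0005,-0.1468,0,0.0115,0,-0.0048,100],[0.0005,-0.1468,0,0.0115,0,-0.0048,100],[0.0005,-0.1468,0,0.0115,0,-0.0048,100],[0.0005,-0.1468,0,0.0115,0,-0.0048,100],[0.0005,-0.1468,0,0.0115,0,-0.0048,100],[0.0005,-0.1468,0,0.0115,0,-0.0048,100]]' | egrep posi; python3 -m jog '[[0,-0.1745,0,0.025,0,0.0003,100],[0,-0.1745,0,0.025,0,0.0003,100],[0,-0.1745,0,0.025,0,0.0003,100],[0,-0.1745,0,0.025,0,0.0003,100],[0,-0.1745,0,0.025,0,0.0003,100],[0,0,0,0,0,0,100]]' | egrep posi
python3 - <<'E'
from kin import *
st(); shot("wrist","w4.png",crop=(180,80,340,280),scale=3)
E
```

```text
position: [0.4554, -0.0461, 0.161]
position: [0.454, 0.0721, 0.1254]
t 48.25 q [16.2, 30.9, 93.5, -44.3, 76.3, 34.7] p [0.454, 0.0721, 0.1254] grasp [0.454, 0.0854, 0.1386] z [-0.001, -0.707, -0.707] x [-0.012, 0.707, -0.707] w 0.0853 gf 0.0 f [0.8, -0.2, 0.2]
```

View pics/w4.png

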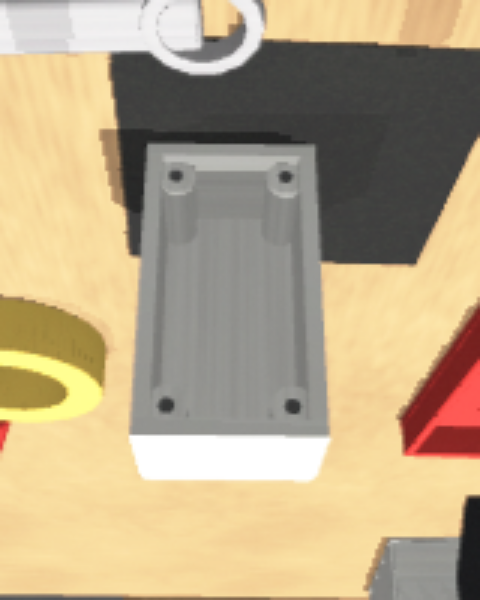

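A has no boss either, so it is faulty and goes in the tray. Its rim corners are in nearly the same pixels as C's.

Run:
```python
from kin import *
d=optics.get_image("wrist")
P0=[w(d,180+u/3,80+v/3,0) for u,v in((148,144),(316,144))]+[w(d,180+u/3,80+v/3,.096) for u,v in((131,435),(329,435))]
print(np.round(P0,4)); m=np.mean(P0,0)
c=[m[0],m[1]-.012,.064]; a=plan(c,90,-45,n=3)
a=plan([.456,0.0,.15],90,-45,n=2,start=a)
```

```text
[[0.4298 0.0224 0.    ]
 [0.4825 0.0232 0.    ]
 [0.4297 0.0216 0.096 ]
 [0.4817 0.023  0.096 ]]
n 3 row [-0.0, -0.0009, 0.0018] [0.001, 0.0003, 0.0353] minz 0.051
n 2 row [0.0, 0.0, 0.0] [-0.0341, 0.0, -0.0267] minz 0.094
```

```bash
python3 -m jog '[[0,-0.001,0.002,0.001,0.0003,0.0353,100],[0,-0.001,0.002,0.001,0.0003,0.0353,100],[0,-0.001,0.002,0.001,0.0003,0.0353,100],[0,0,0,0,0,0,0],[0,0,0,0,0,0,0],[0,0,0,0,0,0,0],[0,0,0,0,0,0,0],[0,0,0,-0.0341,0,-0.0267,0],[0,0,0,-0.0341,0,-0.0267,0]]' 60| egrep 'posi|ft|grip'
python3 -m jog '[[0,0.1745,0,0.0011,0,0.0036,0],[0,0.1745,0,0.0011,0,0.0036,0],[0,0.1745,0,0.0011,0,0.0036,0],[0,0.1745,0,0.0011,0,0.0036,0],[0,0.1745,0,0.0011,0,0.0036,0],[0,0.1745,0,0.0011,0,0.0036,0],[0,0.1745,0,0.0011,0,0.0036,0],[0,0.1745,0,0.0011,0,0.0036,0],[0,0.1745,0,0.0011,0,0.0036,0],[0,0,0,0,0,0,0]]' | egrep 'posi|ft|grip'
python3 - <<'E'
from kin import *
st(); plan([.456,-.02,.030],90,45,n=3)
E
```

```text
position: [0.4561, -0.0131, 0.1386]
ft_force: [0.9, -0.5, -1.4]
grip_width: 0.0514
gripper_force: 62.5
position: [0.4565, -0.0083, 0.1067]
ft_force: [-0.7, 0.1, -1.4]
grip_width: 0.0513
gripper_force: 62.6
t 50.73 q [-36.4, 30.7, 98.8, 35.1, 82.5, -51.1] p [0.4565, -0.0083, 0.1067] grasp [0.4564, -0.0215, 0.1199] z [0.004, 0.706, -0.709] x [0.002, 0.709, 0.706] w 0.0513 gf 62.6 f [-0.7, 0.1, -1.4]
n 3 row [0.0013, 0.0007, -0.0008] [-0.0208, -0.0002, 0.0216] minz 0.017
```

```bash
python3 -m jog '[[0,0,0,-0.0208,0,0.0215,0],[0,0,0,-0.0208,0,0.0215,0],[0,0,0,-0.0208,0,0.0215,0],[0,0,0,-0.001,0,0.001,0],[0,0,0,-0.001,0,0.001,0],[0,0,0,0,0,0,0]]'| egrep 'posi|ft'
for i in 1 2; do python3 -m jog '[[0,0,0,-0.0007,0,0.0007,0],[0,0,0,0,0,0,0]]' | egrep 'posi|ft'; done
python3 -m jog '[[0,0,0,0,0,0,100],[0,0,0,0,0,0,100],[0,0,0,0,0,0,100],[0,0,0,0,0,-0.04,100],[0,0,0,0,0,-0.05,100],[0,0,0,0,0,0,100]]' | egrep 'posi|ft|width'
python3 -c "
from h import *
st(); a=plan([.457,-.002,.13],90,0)"
```

```text
position: [0.4571, -0.0062, 0.0161]
ft_force: [0.6, -0.3, -1.5]
position: [0.4568, -0.0062, 0.0144]
ft_force: [-0.2, 0.3, -2.7]
position: [0.4566, -0.0061, 0.0131]
ft_force: [0.3, 0.7, -2.6]
position: [0.4574, -0.0719, 0.0783]
ft_force: [-0.1, 0.6, -0.8]
grip_width: 0.0854
t 52.73 q [-42.1, 35.2, 95.7, 32.1, 83.5, -55.8] p [0.4574, -0.0719, 0.0783] grasp [0.4572, -0.085, 0.0916] z [0.008, 0.703, -0.711] x [-0.002, 0.711, 0.703] w 0.0854 gf 0.0 f [-0.1, 0.6, -0.8]
n 5 row [0.0017, -0.156, -0.0004] [0.0158, -0.0001, 0.0004] minz 0.089
```

```bash
python3 -m jog '[[0.0018,-0.156,0,0.0158,0,0.0004,100],[0.0018,-0.156,0,0.0158,0,0.0004,100],[0.0018,-0.156,0,0.0158,0,0.0004,100],[0.0018,-0.156,0,0.0158,0,0.0004,100],[0.0018,-0.156,0,0.0158,0,0.0004,100],[0,0,0,0,0,0,100]]' | egrep 'posi|ft'
python3 -m jog '[[-0.0028,-0.002,0.004,-0.0023,0.0007,0.0497,100],[-0.0028,-0.002,0.004,-0.0023,0.0007,0.0497,100],[0,0,0,0,0,0,0],[0,0,0,0,0,0,0],[0,0,0,0,0,0,0],[0,0,0,0,0,0,0],[0,0,0,0,0,-0.06,0],[0,0,0,0,0,-0.06,0],[0,0,0,0,0,0,0]]' 60 | egrep 'posi|ft|grip'
python3 - <<'E'
from kin import *
st();a=plan([.6446,-.057,.15],-1.8,0)
E
```

```text
position: [0.4553, 0.0032, 0.1097]
ft_force: [0.6, -1.1, -0.6]
position: [0.4591, -0.0046, 0.135]
ft_force: [0.1, -0.3, -2.8]
grip_width: 0.0509
gripper_force: 64.6
t 54.6 q [-15.4, 18.6, 97.5, -0.0, 63.4, -15.0] p [0.4591, -0.0046, 0.135] grasp [0.4589, -0.0046, 0.1537] z [0.01, -0.003, -1.0] x [0.007, 1.0, -0.003] w 0.0509 gf 64.6 f [0.1, -0.3, -2.8]
n 10 row [0.001, -0.0006, 0.1595] [0.0093, 0.0193, 0.0005] minz 0.131
```

```bash
python3 -m jog '[[0.001,0,0.1595,0.0093,0.0193,0.0005,0],[0.001,0,0.1595,0.0093,0.0193,0.0005,0],[0.001,0,0.1595,0.0093,0.0193,0.0005,0],[0.001,0,0.1595,0.0093,0.0193,0.0005,0],[0.001,0,0.1595,0.0093,0.0193,0.0005,0],[0.001,0,0.1595,0.0093,0.0193,0.0005,0],[0.001,0,0.1595,0.0093,0.0193,0.0005,0],[0.001,0,0.1595,0.0093,0.0193,0.0005,0],[0.001,0,0.1595,0.0093,0.0193,0.0005,0],[0.001,0,0.1595,0.0093,0.0193,0.0005,0]]'  | egrep 'posi|ft|grip'
python3 -m jog '[[0,0,0,0,0,0,0]]' >/dev/null
python3 - <<'E'
from kin import *
st(); plan([.6446,-.057,.038],-1.8,0,n=3)
E
```

```text
position: [0.6423, -0.0569, 0.1234]
ft_force: [0.5, -0.1, -1.8]
grip_width: 0.051
gripper_force: 64.6
t 55.98 q [-15.7, 36.4, 67.0, 0.2, 77.1, 76.1] p [0.6422, -0.0576, 0.1233] grasp [0.6424, -0.0578, 0.142] z [-0.008, 0.007, -1.0] x [0.999, -0.032, -0.008] w 0.0509 gf 64.5 f [-0.6, 0.4, -0.7]
n 3 row [-0.0021, 0.0027, -0.0003] [0.001, -0.0001, 0.0347] minz 0.019
```

```bash
python3 -m jog '[[-0.0021,0.0027,0,0.001,0,0.0347,0],[-0.0021,0.0027,0,0.001,0,0.0347,0],[-0.0021,0.0027,0,0.001,0,0.0347,0],[0,0,0,0,0,0.0015,0],[0,0,0,0,0,0.0015,0],[0,0,0,0,0,0,0]]' | egrep 'posi|ft'; python3 -m jog '[[0,0,0,0,0,0.001,0],[0,0,0,0,0,0,0]]' | egrep 'posi|ft'; python3 -m jog '[[0,0,0,0,0,0,70],[0,0,0,0,0,0,70],[0,0,0,0,0,0,70],[0,0,0,0,0,-0.06,80],[0,0,0,0,0,-0.06,60],[0,0,0,0,0,-0.06,0],[0,0,0,0,0,0,0]]' | egrep 'posi|ft'
python3 - <<'E'
from kin import *
st(); d=optics.get_image("top")
cv2.imwrite("pics/t4.png",cv2.resize(cv2.cvtColor(d["pixels"],4)[100:320,110:380],None,fx=2.7,fy=2.7))
E
```

```text
position: [0.6451, -0.0562, 0.0184]
ft_force: [-1.0, 0.1, -2.0]
position: [0.6452, -0.0565, 0.0172]
ft_force: [-0.1, -0.0, -2.6]
position: [0.6464, -0.0567, 0.2025]
ft_force: [0.5, 0.1, -0.0]
t 57.85 q [-15.4, 32.7, 60.4, -0.0, 86.1, 76.3] p [0.6464, -0.0567, 0.2025] grasp [0.6462, -0.0566, 0.2212] z [0.012, -0.003, -1.0] x [0.999, -0.031, 0.012] w 0.0155 gf 0.0 f [0.5, 0.1, -0.0]
```

View pics/t4.png

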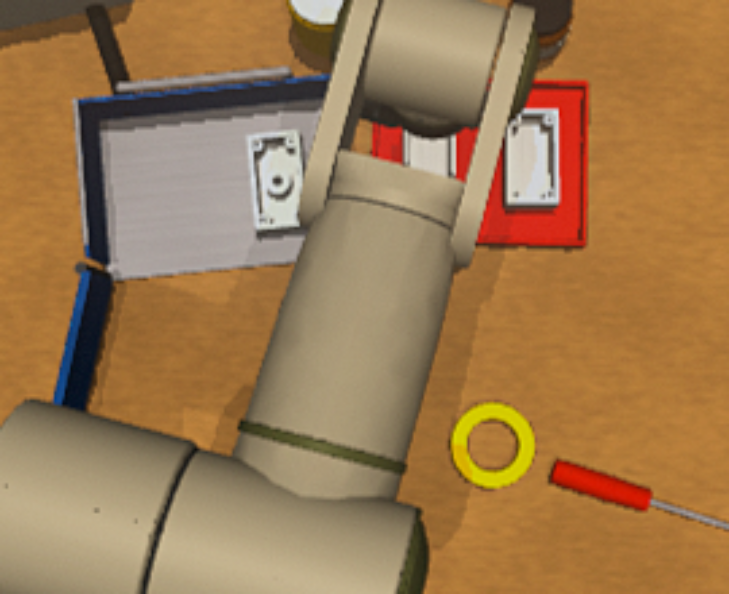

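Run:
```python
from kin import *
import pickle
d=pickle.load(open("top.pkl","rb"))
g=lambda u,v,z: w(d,110+u/2.7,100+v/2.7,z)[:2].round(4)
print("hinge blob",g(83,267,.112),"outer line",g(79,272,.112),g(57,404,.112),"left wall outer top",g(76,100,.09),g(86,262,.09))
# door-coloured pixels: fit blue top strip of the leaf in initial image
im=d["pixels"].astype(int); m=(im[:,:,2]>100)&(im[:,:,2]-im[:,:,0]>60)
v,u=np.nonzero(m); s=(u>115)&(u<152)&(v>200)&(v<300); W=np.array([w(d,a,b,.112)[:2] for a,b in zip(u[s],v[s])])
mu=W.mean(0); _,_,V=np.linalg.svd(W-mu); t=(W-mu)@V[0]; n=(W-mu)@V[1]
print("strip",mu.round(4),V[0].round(3),np.degrees(np.arctan2(*V[0][::-1])),t.min(),t.max(),n.min(),n.max(),(mu+V[0]*t.min()).round(4),(mu+V[0]*t.max()).round(4))
```

```text
hinge blob [0.5308 0.2719] outer line [0.5261 0.2756] [0.4029 0.2944] left wall outer top [0.696  0.2865] [0.5377 0.2746]
strip [0.4037 0.2954] [-0.979  0.204] 168.20454538555842 -0.12453022880581191 0.12084545378288744 -0.004158348486330212 0.00413220148335625 [0.5256 0.27  ] [0.2855 0.3201]
```

Run:
```python
from kin import *
h=[.35,.365]; print(ik(h+[.079],78.2,0),ik([.51,.085,.079],185,0))
a=plan(h+[.22],78.2,0,n=10); a=plan(h+[.079],78.2,0,n=3,start=a)
```

```text
[[33, 29, 95, 0, 56, 45]] [[-4, 30, 93, 0, 57, -99]]
n 10 row [0.0006, -0.0004, -0.1396] [-0.0008, -0.0558, -0.0003] minz 0.199
n 3 row [0.0, 0.0, 0.0] [0.0, 0.0, 0.047] minz 0.06
```

```bash
python3 -m jog '[[0.0006,0,-0.1396,-0.0008,-0.0558,-0.0003,0],[0.0006,0,-0.1396,-0.0008,-0.0558,-0.0003,0],[0.0006,0,-0.1396,-0.0008,-0.0558,-0.0003,0],[0.0006,0,-0.1396,-0.0008,-0.0558,-0.0003,0],[0.0006,0,-0.1396,-0.0008,-0.0558,-0.0003,0],[0.0006,0,-0.1396,-0.0008,-0.0558,-0.0003,0],[0.0006,0,-0.1396,-0.0008,-0.0558,-0.0003,0],[0.0006,0,-0.1396,-0.0008,-0.0558,-0.0003,0],[0.0006,0,-0.1396,-0.0008,-0.0558,-0.0003,0],[0.0006,0,-0.1396,-0.0008,-0.0558,-0.0003,0]]' | egrep posi; python3 -m jog '[[0,0,0,0,0,0,0],[0,0,0,0,0,0,0]]' >/dev/null
python3 - <<'E'
from kin import *
st(); a=plan([.35,.365,.22],78.2,0,n=1)
d=optics.get_image("top")
im=d["pixels"].astype(int); m=(im[:,:,2]>100)&(im[:,:,2]-im[:,:,0]>60)
v,u=np.nonzero(m); s=(u>110)&(u<152)&(v>200)&(v<300); print(s.sum()); W=np.array([w(d,a,b,.112)[:2] for a,b in zip(u[s],v[s])])
mu=W.mean(0); _,_,V=np.linalg.svd(W-mu);print(mu,V[0])
E
```

```text
position: [0.3475, 0.3653, 0.1987]
t 59.4 q [32.6, 18.9, 84.5, 0.2, 76.7, 44.4] p [0.3498, 0.3647, 0.1995] grasp [0.3499, 0.3646, 0.2182] z [-0.002, 0.003, -1.0] x [0.205, 0.979, 0.002] w 0.0002 gf 0.0 f [0.3, -0.6, 1.3]
n 1 row [-0.0028, -0.0023, -0.0009] [0.0004, 0.0001, -0.0018] minz 0.201
274
[0.42239145 0.29139647] [-0.97935299  0.20215767]
```

```bash
python3 -m jog '[[-0.003,-0.002,0,0,0,0.046,0],[0,0,0,0,0,0.046,0],[0,0,0,0,0,0.046,0],[0,0,0,-0.015,0,0,0],[0,0,0,-0.015,0,0,0],[0,0,0,0,0,0,0],[0,0,-0.04,-0.0076,-0.0008,0,0],[0,0,-0.04,-0.0076,-0.0008,0,0],[0,0,-0.04,-0.0076,-0.0008,0,0],[0,0,-0.08,-0.0152,-0.0011,0,0]]' | egrep 'posi|ft'; python3 -m jog '[[0,0,-0.08,-0.0152,-0.0011,0,0],[0,0,-0.08,-0.0152,-0.0011,0,0],[0,0,-0.08,-0.0152,-0.0011,0,0],[0,0,-0.08,-0.0152,-0.0011,0,0],[0,0,-0.08,-0.0152,-0.0011,0,0]]' | egrep 'posi|ft'
python3 -c "
from h import *
st(); d=optics.get_image('top')
s=observe();p=np.array(s['position'])[:2]-[.524,.275];print(p,np.linalg.norm(p),np.degrees(np.arctan2(p[1],p[0])),np.degrees(np.arctan2(s['tool_rot'][1][0],s['tool_rot'][0][0])))"
```

```text
position: [0.336, 0.299, 0.0636]
ft_force: [0.2, -0.3, 0.8]
position: [0.3421, 0.223, 0.0634]
ft_force: [-0.5, 1.0, -0.4]
t 61.33 q [16.3, 21.3, 110.2, 0.1, 48.2, -6.4] p [0.3421, 0.223, 0.0634] grasp [0.342, 0.2229, 0.0821] z [0.004, 0.002, -1.0] x [-0.386, 0.923, 0.0] w -0.0001 gf 0.0 f [-0.5, 1.0, -0.4]
[-0.18156793 -0.05307579] 0.1891664672610381 -163.7053468763444 112.83877456220874
```

```bash
python3 -m jog '[[0,0,-0.08,-0.0152,-0.0011,0,0],[0,0,-0.08,-0.0152,-0.0011,0,0],[0,0,-0.08,-0.0152,-0.0011,0,0],[0,0,-0.08,-0.0152,-0.0011,0,0],[0,0,-0.08,-0.0152,-0.0011,0,0],[0,0,-0.08,-0.0152,-0.0011,0,0],[0,0,-0.08,-0.0152,-0.0011,0,0],[0,0,-0.08,-0.0152,-0.0011,0,0]]' | egrep 'posi|ft'; python3 -m jog '[[0,0,-0.06,-0.0114,-0.0008,0,0],[0,0,-0.06,-0.0114,-0.0008,0,0],[0,0,-0.04,-0.0076,-0.0005,0,0],[0,0,-0.03,-0.0057,-0.0004,0,0]]' | egrep 'posi|ft'
python3 -c "
from h import *
st(); shot('top','t5.png',crop=(110,90,380,310),scale=2.7)
s=observe();p=np.array(s['position'])[:2]-[.524,.275];print(p,np.linalg.norm(p),np.degrees(np.arctan2(p[1],p[0])),np.degrees(np.arctan2(s['tool_rot'][1][0],s['tool_rot'][0][0])))"
```

```text
position: [0.4099, 0.1242, 0.0631]
ft_force: [-1.5, -0.9, 0.1]
position: [0.4409, 0.1059, 0.063]
ft_force: [-0.1, 0.8, 0.7]
t 62.88 q [-1.6, 24.7, 103.4, 0.1, 51.7, -71.7] p [0.4409, 0.1059, 0.063] grasp [0.4408, 0.1059, 0.0817] z [0.003, 0.001, -1.0] x [-0.94, 0.34, -0.003] w -0.0 gf 0.0 f [-0.1, 0.8, 0.7]
[-0.08254111 -0.16933003] 0.18837646453648682 -115.98724286093972 160.1861131262591
```

View pics/t5.png

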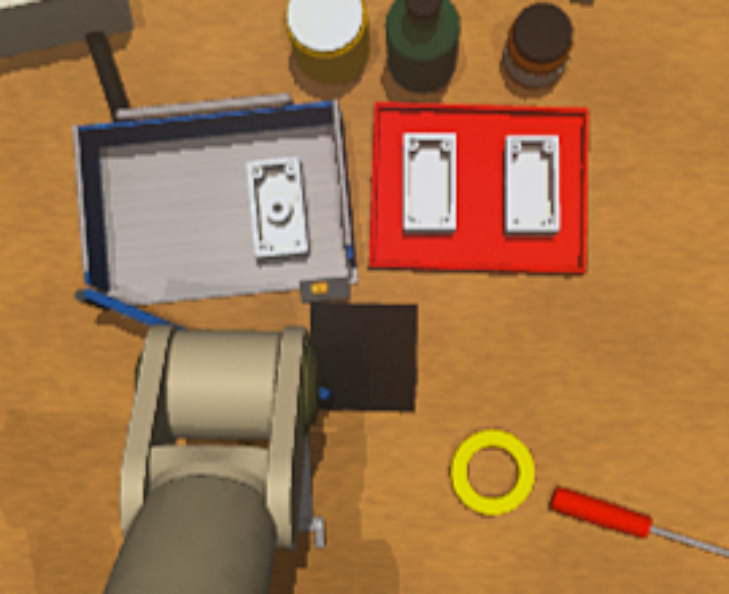

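All three castings lie flat with the right side up: B in the bay, A and C in the tray. The door is being pushed, with its free end near px (323,394). From here I'll go slowly.

```bash
python3 -m jog '[[0,0,-0.04,-0.0076,-0.0005,0,0],[0,0,-0.04,-0.0076,-0.0005,0,0],[0,0,-0.04,-0.0076,-0.0005,0,0],[0,0,-0.04,-0.0076,-0.0005,0,0],[0,0,-0.04,-0.0076,-0.0005,0,0],[0,0,-0.04,-0.0076,-0.0005,0,0],[0,0,-0.03,-0.0057,-0.0003,0,0],[0,0,-0.02,-0.0038,-0.0002,0,0],[0,0,-0.02,-0.0038,-0.0002,0,0],[0,0,0,0,0,0,0]]' | egrep 'posi|ft'; 
for i in 1 2 3; do python3 -m jog '[[0,0,-0.01,-0.0019,-0.0001,0,0],[0,0,-0.01,-0.0019,-0.0001,0,0]]' | egrep 'posi|ft'; done
python3 -c "
from h import *
s=observe();p=np.array(s['position'])[:2]-[.524,.275];print(np.linalg.norm(p),np.degrees(np.arctan2(p[1],p[0])))"
```

```text
position: [0.4969, 0.09, 0.0622]
ft_force: [0.7, 0.7, -0.6]
position: [0.5005, 0.0897, 0.0622]
ft_force: [-0.8, -0.1, 0.4]
position: [0.5044, 0.0894, 0.0622]
ft_force: [-0.0, 0.2, 0.2]
position: [0.5082, 0.0893, 0.0622]
ft_force: [0.1, -0.2, 0.4]
0.18640674484392566 -94.86239836687136
```

```bash
for i in 1 2 3 4 5 6; do python3 -m jog '[[0,0,-0.005,-0.001,0,0,0],[0,0,-0.005,-0.001,0,0,0]]' | egrep 'posi|ft'; done
```

```text
position: [0.5101, 0.0893, 0.0622]
ft_force: [0.1, -0.8, -0.5]
position: [0.5121, 0.0894, 0.0622]
ft_force: [0.1, 0.1, 0.1]
position: [0.5141, 0.0895, 0.0622]
ft_force: [0.0, -0.2, -0.0]
position: [0.5161, 0.0896, 0.0622]
ft_force: [-0.8, -0.5, 0.1]
position: [0.5168, 0.0897, 0.062]
ft_force: [-7.6, -0.9, 1.8]
position: [0.5188, 0.0897, 0.0619]
ft_force: [-6.4, -2.9, 1.5]
```

```bash
for i in 1 2 3 4; do python3 -m jog '[[0,0,-0.005,-0.001,0,0,0],[0,0,-0.005,-0.001,0,0,0]]' | egrep 'posi|ft'; done
```

```text
position: [0.5211, 0.0899, 0.062]
ft_force: [-5.8, -2.0, 0.9]
position: [0.5234, 0.0902, 0.062]
ft_force: [-3.6, -1.2, 0.4]
position: [0.5263, 0.0905, 0.0622]
ft_force: [-1.8, -0.8, -0.2]
position: [0.5286, 0.0907, 0.0624]
ft_force: [-0.6, 1.3, -0.2]
```

```bash
for i in 1 2 3 4; do python3 -m jog '[[0,0,-0.004,-0.0008,0,0,0],[0,0,0,0,0,0,0]]' | egrep 'posi|ft'; done
```

```text
position: [0.529, 0.0908, 0.0623]
ft_force: [-0.4, -0.5, 0.5]
position: [0.5297, 0.0909, 0.0623]
ft_force: [0.3, 0.9, -0.8]
position: [0.5305, 0.091, 0.0622]
ft_force: [-0.4, -0.2, 0.0]
position: [0.5312, 0.0911, 0.0622]
ft_force: [-0.3, -0.4, -0.6]
```

```bash
for i in 1 2 3 4; do python3 -m jog '[[0,0,-0.004,-0.0008,0,0,0],[0,0,0,0,0,0,0]]' | egrep 'posi|ft'; done
```

```text
position: [0.5317, 0.0912, 0.0622]
ft_force: [-1.7, -0.6, -0.2]
position: [0.5318, 0.0912, 0.0621]
ft_force: [-5.4, -1.4, 2.6]
position: [0.5318, 0.0911, 0.062]
ft_force: [-8.8, -2.8, 4.6]
position: [0.5317, 0.0912, 0.0619]
ft_force: [-13.3, -5.0, 7.3]
```

The door is solidly seated: the catch was passed and then a hard stop met the push. I'll back away and check the end state with numbers before handing in.

```bash
python3 -m jog '[[0,0,0,0.02,0,0,0],[0,0,0,0.05,0,0,0],[0,0,0,0.03,0,0,0],[0,0,0,0.02,0,-0.06,0],[0,0,0,0,0,-0.06,0],[0,0,0,0,0,-0.06,0],[0,0,0,0,0,0,0],[0,0,0,0,0,0,0]]' | egrep 'time|posi|ft'
python3 - <<'E'
from h import *
import pickle
d=optics.get_image("top"); d0=pickle.load(open("top.pkl","rb"))
im=d["pixels"].astype(int); m=(im[:,:,2]>90)&(im[:,:,2]-im[:,:,0]>50); v,u=np.nonzero(m); s=(u>138)&(u<250)&(v>185)&(v<235)
W=np.array([w(d,a,b,.112)[:2] for a,b in zip(u[s],v[s])]); mu=W.mean(0); _,_,V=np.linalg.svd(W-mu); print("leaf",s.sum(),mu.round(4),"angle",np.degrees(np.arctan2(*V[0][::-1]))%180,W.min(0),W.max(0))
for c in castings(d): print(c)
df=np.abs(im-d0["pixels"].astype(int)).max(2)
def ch(name,p,r=12):
    c=px(d,p).astype(int); print(name,c,(df[c[1]-r:c[1]+r,c[0]-r:c[0]+r]>60).mean().round(3))
ch("tape",(.357,-.116,.025),20); ch("can",(.82,.048,.12),15); ch("sdr",(.33,-.22,.01),14); ch("cyl",(.76,-.03,.2),12); ch("jar",(.78,-.16,.1),12); ch("wrench",(.37,.077,0),20)
E
```

```text
time_s: 70.42
position: [0.4155, 0.0729, 0.2409]
ft_force: [0.1, -0.1, -0.5]
leaf 348 [0.5452 0.1525] angle 94.61182533485781 [0.53270578 0.02680968] [0.55835718 0.27135008]
(0.6256, 0.0949, 5.2, 98, 62)
(0.646, -0.1597, -1.2, 93, 49)
(0.6475, -0.0567, -0.8, 93, 49)
(0.7201, -0.6194, -84.4, 228, 202)
(0.8216, 0.0481, -0.5, 74, 72)
(0.896, 0.3933, -78.5, 213, 126)
tape [292 264] 0.007
can [227  86] 0.0
sdr [330 274] 0.0
cyl [257  99] 0.0
jar [308 102] 0.0
wrench [221 260] 0.736
```

```bash
python3 -c "
from rig import job
print(job.close_job())"
```

```text
the job is handed in; nothing more can be done
None
```

The job is handed in after about 70 s of robot time: of the three castings present, the one with a boss is in the blue wash bay and the two without are in the red reject tray, all flat with the open underside up; the bay door is shut on its catch, and the bystanders I could check hadn't moved, though the arm hid the wrench in the last picture.

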